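# Prove the shed balance and weigh in the wax cakes

## Robot

A 6-joint arm with a two-finger parallel gripper is mounted at the origin on the work surface. World frame = base frame: x ahead of the robot, y to its left, z up, the work surface at z = 0. Lengths are in m, angles in rad, forces in N, time in s.
With the tool pointing down it reaches from about 0.275 to 1 m from the base axis. Payload 8.4 kg.
Tool frame: the origin (TCP) lies at the centre of the arm's flange, where the gripper is bolted on; the fingertips stand bot.tips_ahead ahead of it and the grasp point (between the pads) lies 155 mm ahead of it (bot.tips_ahead is the distance from the TCP to the fingertips, in m); z points along the fingers, y is the direction in which the jaws open and shut (so a half turn about z gives the same grasp; the last joint's range is limited). The gripper opens to 85 mm and grips with 20 to 120 N. Pads are 22 mm wide; open, the fingers measure 114 mm over their backs; the gripper's body (76 mm by 85 mm) begins 54 mm behind the grasp point. The pads swing forward as they close: fully open they stand 13 mm farther back than shut.
Start: joints at [-1.287, 0.353, 1.633, -0, 1.155, -0.002], TCP at [0.176, -0.6, 0.405] pointing down, gripper open.
Joint ranges: [-2.63, 2.63], [-0.92, 2.1], [0.06, 2.66], [-1.3, 4.44], [0, 2.69], [-3.02, 3.02]. Speed limits (rad/s): [2.22, 2.22, 2.79, 3.14, 3.14, 3.14].

## Interface

Orientations are given as a unit quaternion [w, x, y, z].
In Python, from station import bot gives the robot as it stands.
- The arm moves only by the shell command python3 -m jog 'ROWS'. ROWS is JSON, a list that holds one entry, the list of rows, each a list of 5 numbers: the finger opening in mm, from 0 to 85.4, then the shift along the tool's x, y, z in mm, then the turn about the tool's z in degrees. In form: [[[claw, tx, ty, tz, twist], ...]]. A call has 1 to 12 rows; each row is the pose to reach, as a shift and turn from the pose commanded when the call began, along the tool's axes at that moment; what a row does not reach only later rows make up. A row lasts 1/12 s, in which the tool goes at most 41.7 mm and 7.16 degrees, less where a joint would pass 70% of its speed; a pose out of reach is approached as far as the arm can. A call with a gripper value outside its range is refused whole. The fingers move at their own pace and stop on an object; the grip force is fixed at half the most. Time passes only in rows, so rows that repeat a pose let the fingers close. It gives the time, the measured TCP pose, the force and the opening at its end, in the units of the state.
- bot.observe(): the state, without advancing time (a new reading comes with each control period).
- bot.camera(name): name is "scene" or "top" or "wrist"; returns a dict with "img" (400x640x3 uint8, red, green, blue), "z_map" (400x640 float32, m along the optical axis (not along the pixel's ray), 0 where there is no reading), "fx", "fy", "cx", "cy" (pixels), "k1" (the pictures are not rectified: a ray, as slopes to the right and down, at radius r is drawn at 1 + k1 r^2 times it, then the intrinsics apply), "R" (3x3) and "t" (3): a world point X has camera coordinates R X + t; the wrist camera has in their place "hand_eye" (4x4, takes a point from camera to tool coordinates, whose origin is the TCP and whose axes are the flange's). Camera axes: x right, y down, z forward; pixel columns grow to the right and rows downward; lengths in m; the calibration is good to about 2 mm. A picture is of the moment at which its call begins: read the wrist's pose just before it.
- bot.sign_off(): hands the job in, once; it reports no verdict.
Trained networks look in the newest picture that a camera, given by its name, has taken for a name from the list of things; names that differ only in an ending like _2 or _b are one class to them, and where a whole thing is asked for, a point or a joint stands for the part that bears it (a point fixed in the world has none). Each returns a list of dicts, best first, with "confidence" (0 to 1); they miss things now and then, are a little off and sometimes report something else, mostly with a low value. They report only what shows in the picture. A call takes as long as a camera call. They do not tell look-alikes from the thing itself.
- bot.silhouettes(label, camera): "pixels" (400x640 bool, what is visible of it).
- bot.tip_of(label, camera): "point" ([x, y, z] in m, in world coordinates, good to about 4 mm: a listed point, or the origin of a listed thing).
The state is a dict: "time_s": time; "joint_pos": joint angles; "joint_velocities": joint speeds; "tau": joint torques, N m; "position": TCP position; "ee_rot": TCP orientation; "ft_force": force on the tool from outside, world axes, zero at the start; "moment": the same for the moment, N m; "opening": finger opening in m.
Only numpy, scipy, OpenCV 4.12 (cv2) and the standard library are available. Lean on these libraries where they do the work, as an engineer would, in place of code of your own. Each camera call takes 0.05 s, during which the arm holds its last target.

## Task

First prove the spring balance: stand the brass check weight upright in the very middle of the pan, let go until the pan has settled, then put the weight back on its round red mat. Then load every wax cake from the wooden cooling stand onto the balance pan with the spatula - slid along the open lane under the cake - so that each lies flat on the ribs of its own lane, about midway along them; never touch the wax with the gripper, fling it or let it fall. Finish by laying the spatula back upright, blade flat, in the middle of its black mat, and leave the other things where they are.

Things in the scene. Friction and masses are not known exactly. Their poses are not given: they have to be found in the camera images.
- rack: Fixed wooden cooling stand, 110 (x) x 206 (y) mm, -x side to the robot; may swap sides with the balance. Origin: centre of underside. Deck 10 mm thick; on it 4 ribs along x, 90 long, 16 high (tops 26 above origin), at y -93, 93 (12 wide) and -33, 33 (24 wide). Between them 3 lanes 42 wide, centred at y -66, 0, 66, open at both ends. Each cake bridges one lane.
- cake0: Flat golden beeswax cake, 76 (x) x 56 (y) x 16 mm, about 65 g; present or absent. Origin: centre of its underside; x lies along the lane it bridges on the cooling stand, origin within 2 mm of the lane's middle line.
- cake1: Flat golden beeswax cake, 76 (x) x 56 (y) x 16 mm, about 65 g; present or absent. Origin: centre of its underside; x lies along the lane it bridges on the cooling stand, origin within 2 mm of the lane's middle line.
- cake2: Flat golden beeswax cake, 76 (x) x 56 (y) x 16 mm, about 65 g; present or absent. Origin: centre of its underside; x lies along the lane it bridges on the cooling stand, origin within 2 mm of the lane's middle line.
- pan_top (a point): Middle of the balance pan at rib-top height (76 mm above the bench unloaded); x along the lanes away from the robot, z up. Pan: 110 x 206 mm aluminium plate over a blue base, with ribs 90 long, 16 high above the plate, at y -93, 93 (12 wide) and -33, 33 (24 wide); lanes 42 wide at y -66, 0, 66. A blue dial housing, 49 mm high, stands beyond it at +x.
- pan (a joint): How far the sprung pan has sunk, m: 0 unloaded, 0.018 at the stop; spring 450 N/m (the check weight sinks it about 11 mm, a cake 1.4 mm).
- weight: Brass check weight, 0.5 kg: a disc 68 mm across and 18 mm high with an upright round grip knob 22 mm across from 18 to 54 mm. Origin: centre of its underside. It is wide enough to stand across the middle lane on the two ribs.
- weight_mat: Round red mat, fixed, 100 mm across, 3 mm thick; where the check weight starts and belongs. Origin: centre of its underside.
- spatula: Cranked steel spatula standing on its blade, 130 g. Origin: underside of blade at the heel. Blade 30 mm wide, 3 thick, x -6 to 90 mm, tip at +x. An upright (20 wide, x -6 to 0) carries the orange handle, 20 wide (y), x -100 to 0, z 70 to 92 mm, parallel to the blade.
- grip (a point): Where to hold the spatula handle: 35 mm behind the heel, mid-height of the handle (spatula x -35, y 0, z 81 mm). Same axes as the spatula; the gripper closes along y.
- spatula_mat: Black rubber mat, fixed, 240 (x) x 70 (y) x 3 mm. Origin: centre of its underside. The spatula starts with its heel near the centre and belongs there.
- canister: Bystander: aluminium screw-top canister, 72 mm across, 120 high. Origin: centre of underside.
- marking_tube: Bystander: clear glass queen marking tube, upright, 44 mm foot, 81 mm high. Origin: centre of underside.
- escape_plate: Bystander: tarnished copper bee escape plate, flat, 70 x 160 x 4 mm. Origin: centre of underside.
- staple_pot: Bystander: cream ceramic pot of frame staples, 80 mm across the rim, 55 high; stands on the other side of the bench from the spatula mat. Origin: centre of underside.
- square: Bystander: steel square with a rusted corner, flat, legs 200 and 125 mm, 4 mm thick. Origin: middle of the long leg's underside.
- honey_jar: Bystander: small amber honey jar, 56 mm across, 75 high. Origin: centre of underside.
There are look-alikes about, which are no part of the job. What is shaped like the weight but purple is not meant.

How it is judged:
On the way, in this order (a step that is already met when the one before it is completed fails the run):
1. the check weight stands upright in the middle of the pan (within 12 mm), released, and the pan has sunk and settled (horizontal distance between weight and pan_top below 0.012 m and angle between weight's own z axis and vertical below 0.06 rad and value of joint pan above 0.007 m and linear speed of weight below 0.02 m/s and contact force between weight and the fingers below 0.1 N and z of weight in the frame of pan_top below 0.005 m), for 0.5 s.
2. the check weight is back on its red mat, released (horizontal distance between weight and weight_mat below 0.03 m and angle between weight's own z axis and vertical below 0.1 rad and height (world z) of weight below 0.008 m and linear speed of weight below 0.03 m/s and contact force between weight and the fingers below 0.1 N), for 0.3 s.
3. every cake lies flat on the pan's ribs, clear of the spatula (x of cake0 in the frame of pan_top between -0.025 and 0.025 m and y of cake0 in the frame of pan_top between -0.08 and 0.08 m and z of cake0 in the frame of pan_top between -0.005 and 0.005 m and angle between each of cake0, cake1, cake2's own z axis and vertical below 0.08 rad and linear speed of each of cake0, cake1, cake2 below 0.03 m/s and contact force between each of cake0, cake1, cake2 and spatula below 0.05 N and x of cake1 in the frame of pan_top between -0.025 and 0.025 m and y of cake1 in the frame of pan_top between -0.08 and 0.08 m and z of cake1 in the frame of pan_top between -0.005 and 0.005 m and x of cake2 in the frame of pan_top between -0.025 and 0.025 m and y of cake2 in the frame of pan_top between -0.08 and 0.08 m and z of cake2 in the frame of pan_top between -0.005 and 0.005 m), for 0.4 s.
At the end, for the whole second after the job is handed in: Cakes at rest on the pan ribs, clear of the spatula: centres within 25 mm along and 80 mm across the lanes of the pan's middle, undersides within 5 mm of the rib tops; weight released within 30 mm of its mat's centre; spatula on its blade, heel within 50 mm of its mat's centre (all of step 2 and all of step 3 and horizontal distance between spatula and spatula_mat below 0.05 m and angle between spatula's own z axis and vertical below 0.1 rad and height (world z) of spatula below 0.01 m and linear speed of spatula below 0.03 m/s); the robot touches nothing.
It fails at once if the gripper touches a wax cake (contact force between the fingers and cake0 above 0.5 N or contact force between the fingers and cake1 above 0.5 N or contact force between the fingers and cake2 above 0.5 N).
It fails at once if a cake falls onto the bench (height (world z) of any of cake0, cake1, cake2 below 0.008 m).
It fails at once if a cake is flung or dropped (faster than 1 m/s) (linear speed of any of cake0, cake1, cake2 above 1 m/s).
It fails at once if a bystander is moved by more than 30 mm (distance of any of canister, marking_tube, escape_plate, staple_pot, square, honey_jar from where it was at the start of the episode above 0.03 m).
Of cake0, cake1, cake2 only 2 to 3 are there at a start; the rules pass over those that are not, and their reading is None.
At some moment in a run one of weight may be knocked a few centimetres aside while the robot is not near it.
It also fails if it takes over 210 s, if anything falls off the work surface, if the arm or the gripper's body presses on something with over 40 N, if the wrist force passes 120 N, or if a joint passes its speed limit or range.

## Working session

There is one attempt and no reset: what is moved stays moved. The work goes in short steps, Python scripts to look and compute and a shell command to move; the robot and the scene stay as the last step left them, time stands still between calls to the robot, and variables do not carry over. Pictures are saved under pics/ and viewed, and the job is handed in when it is done.

```bash
mkdir -p pics; ls; cat > h.py <<'E'
from station import bot
import numpy as np, cv2
def save(n,img,crop=None,s=1):
    i=img[...,::-1]
    if crop: i=i[crop[1]:crop[3],crop[0]:crop[2]]
    if s!=1: i=cv2.resize(i,None,fx=s,fy=s,interpolation=cv2.INTER_CUBIC)
    cv2.imwrite('pics/'+n+'.png',i)
def world(c):
    "per-pixel world points (fixed cams)"
    v,u=np.mgrid[0:400,0:640].astype(float)
    xd=(u-c['cx'])/c['fx'];yd=(v-c['cy'])/c['fy']
    x,y=xd.copy(),yd.copy()
    for _ in range(20):
        f=1+c['k1']*(x*x+y*y);x=xd/f;y=yd/f
    z=c['z_map'];P=np.stack([x*z,y*z,z],-1)
    if 'R' in c and c['R'] is not None:
        P=(P-np.array(c['t']))@np.array(c['R'])
    else:
        from scipy.spatial.transform import Rotation as Ro
        o=c['obs'];q=o['ee_rot'];H=np.array(c['hand_eye'])
        P=P@H[:3,:3].T+H[:3,3]
        P=P@Ro.from_quat([q[1],q[2],q[3],q[0]]).as_matrix().T+np.array(o['position'])
    P[z<=0]=np.nan
    return P
def cam(n):
    o=bot.observe();c=bot.camera(n);c['obs']=o;return c
E
python3 - <<'E'
from h import *
o=bot.observe();print({k:np.round(v,3).tolist() for k,v in o.items()},bot.tips_ahead)
for n in ['scene','top']:
    c=cam(n);save(n+'0',c['img']);np.save('/tmp/'+n,world(c))
    for l in ['rack','cake0','pan_top','weight','weight_mat','spatula','grip','spatula_mat','canister','marking_tube','escape_plate','staple_pot','square','honey_jar']:
        print(n,l,[(np.round(d['point'],3).tolist(),round(d['confidence'],2)) for d in bot.tip_of(l,n)])
E
```

```text
pics
{'time_s': 0.0, 'joint_pos': [-1.287, 0.354, 1.634, -0.0, 1.155, -0.002], 'joint_velocities': [-0.0, 0.001, 0.001, 0.0, 0.002, 0.001], 'tau': [-0.003, -60.525, -34.207, -0.0, 0.009, 0.0], 'position': [0.176, -0.599, 0.404], 'ee_rot': [-0.001, 0.99, 0.142, -0.0], 'ft_force': [0.401, 0.394, 0.599], 'moment': [-0.021, 0.012, 0.03], 'opening': 0.085} 0.1734
scene rack [([0.589, 0.252, -0.002], 0.73), ([0.589, -0.238, 0.075], 0.16)]
scene cake0 [([0.59, 0.323, 0.023], 0.88), ([0.588, 0.19, 0.025], 0.74), ([0.582, 0.252, 0.025], 0.71), ([0.471, 0.461, -0.001], 0.54)]
scene pan_top [([0.587, -0.239, 0.074], 0.55)]
scene weight [([0.354, -0.015, 0.002], 0.82), ([0.462, -0.008, 0.006], 0.75), ([0.583, 0.045, -0.003], 0.71)]
scene weight_mat [([0.468, -0.002, -0.001], 0.74)]
scene spatula [([0.481, 0.458, 0.003], 0.88), ([0.472, 0.464, -0.001], 0.71)]
scene grip [([0.447, 0.463, 0.086], 0.72)]
scene spatula_mat [([0.474, 0.462, -0.0], 0.97)]
scene canister [([0.784, 0.026, 0.002], 0.87), ([0.589, -0.239, 0.078], 0.47)]
scene marking_tube [([0.783, -0.079, -0.0], 0.64)]
scene escape_plate 
[... 419 characters left out ...]
.019, -0.0], 0.8), ([0.462, -0.007, 0.003], 0.67), ([0.583, 0.051, -0.0], 0.5)]
top weight_mat [([0.466, -0.002, -0.004], 0.66), ([0.588, -0.236, 0.077], 0.24)]
top spatula [([0.485, 0.457, 0.003], 0.55)]
top grip [([0.449, 0.459, 0.085], 0.92), ([0.496, -0.44, -0.003], 0.65), ([0.592, 0.321, 0.025], 0.5), ([0.586, -0.239, 0.079], 0.21)]
top spatula_mat [([0.472, 0.46, 0.003], 0.91)]
top canister [([0.781, 0.032, -0.004], 0.63), ([0.484, 0.46, 0.005], 0.15)]
top marking_tube [([0.778, -0.082, -0.001], 0.58)]
top escape_plate [([0.781, -0.214, 0.002], 0.92)]
top staple_pot [([0.495, -0.441, -0.003], 0.63)]
top square [([0.783, 0.223, 0.008], 0.81)]
top honey_jar [([0.681, -0.009, 0.0], 0.74)]
```

View pics/top0.png

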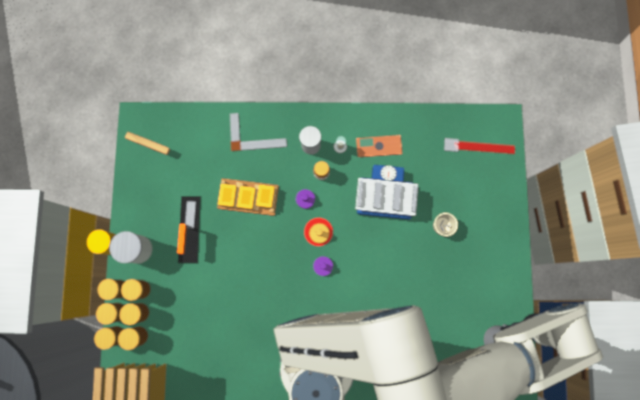

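View pics/scene0.png

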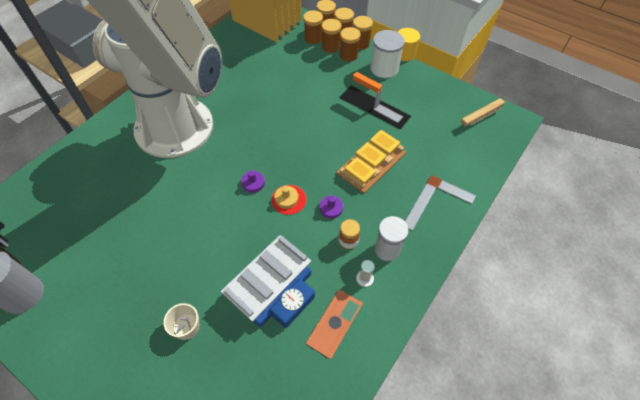

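Candidates for the weight in the top image are brass on the red disc (318,232), purple (305,199) and purple (324,266). The description asks for brass, so I choose (318,232). All three cakes are present at (227,195), (247,196) and (267,196). I'll move above the weight and check it with a close crop.

```bash
python3 - <<'E'
from h import *
c=cam('top');save('wcrop',c['img'],(260,170,380,290),5)
for n in ['top','scene']:
    P=np.load('/tmp/'+n+'.npy')
    # rack+cakes and pan, spatula geometry: min area rects on height bands
    for nm,(x0,x1,y0,y1,z0,z1) in dict(cakes=(.5,.68,.12,.4,.034,.055),rackall=(.5,.68,.12,.4,.006,.06),pan=(.5,.70,-.37,-.11,.05,.1),ribs=(.5,.65,-.37,-.11,.07,.09),handle=(.3,.65,.40,.55,.06,.12)).items():
        m=(P[...,0]>x0)&(P[...,0]<x1)&(P[...,1]>y0)&(P[...,1]<y1)&(P[...,2]>z0)&(P[...,2]<z1)
        q=P[m]
        if len(q)<8: print(n,nm,len(q));continue
        r=cv2.minAreaRect((q[:,:2]*1000).astype(np.float32));print(n,nm,len(q),np.round(r[0],1),np.round(r[1],1),round(r[2],1),'z',np.round(np.median(q[:,2])*1000,1))
E
```

```text
top cakes 1003 [586.5 253.1] [196.7  84.3] 89.2 z 41.6
top rackall 1829 [591.5 260.1] [177.8 277.3] 0.6 z 36.4
top pan 1965 [ 613.6 -236.8] [207.1 166. ] 84.8 z 61.6
top ribs 517 [ 585.7 -234.9] [199.7  98.3] 86.9 z 76.1
top handle 222 [432.  459.2] [24.2 98.6] 89.2 z 93.1
scene cakes 1264 [589.  254.8] [199.2  84.6] 89.2 z 42.5
scene rackall 2191 [585.9 259. ] [278.9 174. ] 88.7 z 39.1
scene pan 3699 [ 615.3 -238.2] [207.3 169.1] 84.8 z 61.4
scene ribs 1110 [ 587.5 -235.2] [200.6  92.7] 84.1 z 76.1
scene handle 288 [434.6 460.7] [ 26.  103.5] 86.9 z 93.6
```

```bash
python3 -m jog '[[[85,442,-488,0,16.3],[85,442,-488,0,16.3],[85,442,-488,0,16.3],[85,442,-488,0,16.3],[85,442,-488,0,16.3],[85,442,-488,0,16.3],[85,442,-488,0,16.3],[85,442,-488,0,16.3],[85,442,-488,0,16.3],[85,442,-488,0,16.3],[85,442,-488,0,16.3],[85,442,-488,0,16.3]]]'
```

```text
time_s: 2.55
position: [0.3941, -0.1475, 0.4051]
ee_rot: [0.0, 1.0, 0.001, 0.001]
ft_force: [1.5, -0.1, 0.1]
opening: 0.085
```

View pics/wcrop.png

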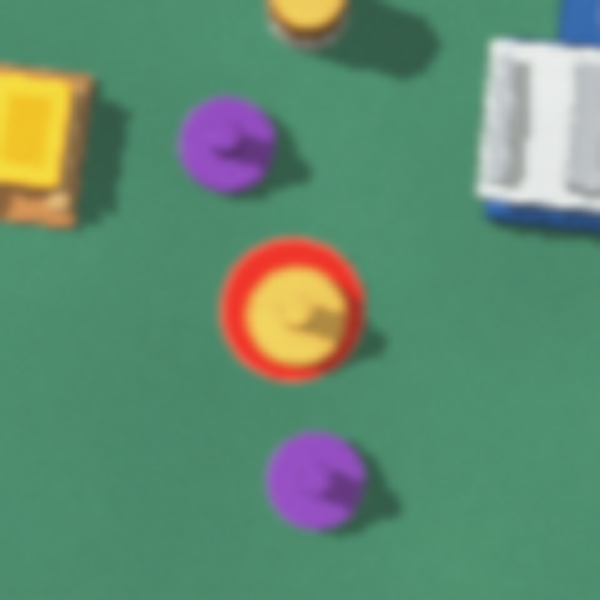

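The crop shows the brass weight on the red mat, with the two purple look-alikes beside it.

```bash
python3 -m jog '[[[85,35,-70,20,0],[85,69,-140,40,0],[85,69,-140,40,0],[85,69,-140,40,0],[85,69,-140,40,0],[85,69,-140,40,0]]]'; python3 - <<'E'
from h import *
c=cam('wrist');print(np.round(c['hand_eye'],3),c['obs']['position']);save('w1',c['img']);P=world(c);np.save('/tmp/w1',P)
for l in ['weight','weight_mat','pan_top']: print(l,[(np.round(d['point'],3).tolist(),round(d['confidence'],2)) for d in bot.tip_of(l,'wrist')])
m=(P[...,2]>.05)&(P[...,2]<.065)&(abs(P[...,0]-.463)<.04)&(abs(P[...,1]+.007)<.04)
print(m.sum(),P[m].mean(0),P[m].min(0),P[m].max(0))
E
```

```text
time_s: 3.05
position: [0.4629, -0.0079, 0.3642]
ee_rot: [0.0, 1.0, 0.003, -0.001]
ft_force: [-0.2, 0.9, 0.3]
opening: 0.0848
[[-0.    -0.956 -0.295  0.075]
 [ 1.     0.    -0.     0.   ]
 [ 0.    -0.295  0.956  0.031]
 [ 0.     0.     0.     1.   ]] [ 0.46291059 -0.00787539  0.36420237]
weight [([0.347, -0.021, 0.0], 0.95), ([0.587, 0.051, 0.006], 0.84), ([0.462, -0.001, 0.005], 0.59)]
weight_mat []
pan_top [([0.582, -0.234, 0.076], 0.65)]
378 [ 0.46277486 -0.00408185  0.05665888] [ 0.45100536 -0.01498419  0.05002316] [0.47268159 0.00675561 0.05932131]
```

View pics/w1.png

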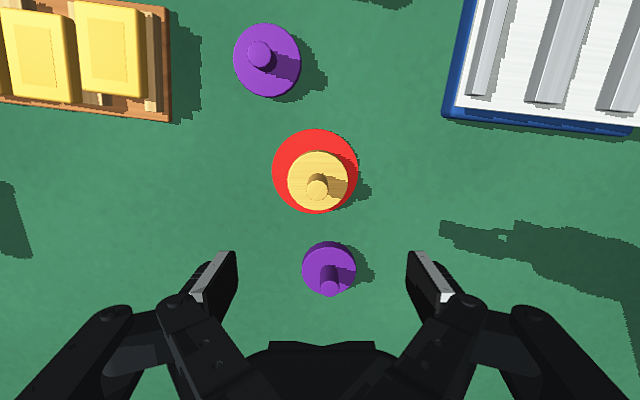

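```bash
python3 -m jog '[[[85,0,-4,40,0],[85,0,-4,80,0],[85,0,-4,110,0],[85,0,-4,130,0],[85,0,-4,145,0],[85,0,-4,157,0],[85,0,-4,163,0],[85,0,-4,163,0],[0,0,-4,163,0],[0,0,-4,163,0],[0,0,-4,163,0],[0,0,-4,163,0]]]'; python3 -m jog '[[[0,0,0,0,0],[0,0,0,0,0],[0,0,0,0,0],[0,0,0,0,0]]]'
python3 - <<'E'
from h import *
from scipy.optimize import minimize
# fit pan & rack pose from all clouds by rib edges
for n in ['top','scene','w1']:
    P=np.load(f'/tmp/{n}.npy')
    for nm,(x0,x1,y0,y1,z0,z1) in dict(cakes=(.52,.66,.12,.4,.036,.048),ribs=(.5,.65,-.37,-.11,.0735,.08),plate=(.5,.65,-.37,-.11,.055,.066)).items():
        m=(P[...,0]>x0)&(P[...,0]<x1)&(P[...,1]>y0)&(P[...,1]<y1)&(P[...,2]>z0)&(P[...,2]<z1)
        k,lab,st,ce=cv2.connectedComponentsWithStats(m.astype(np.uint8))
        for i in range(1,k):
            if st[i,4]<60: continue
            q=P[lab==i][:,:2]*1000
            r=cv2.minAreaRect(q.astype(np.float32));print(n,nm,st[i,4],np.round(r[0],1),np.round(r[1],1),round(r[2],1))
E
```

```text
time_s: 4.25
position: [0.4629, -0.0054, 0.2025]
ee_rot: [0.0, 1.0, 0.001, 0.001]
ft_force: [1.1, 0.3, -0.4]
opening: 0.0381
time_s: 4.58
position: [0.4628, -0.0053, 0.2024]
ee_rot: [-0.0, 1.0, 0.001, 0.0]
ft_force: [-1.6, 0.1, 10.1]
opening: 0.0202
top cakes 287 [591.  320.2] [55.9 77. ] 85.7
top cakes 281 [589.2 185.6] [56.8 76.1] 83.5
top cakes 303 [583.4 252. ] [56.8 76.5] 83.2
top ribs 68 [ 604.9 -202.6] [23.2 59.7] 84.7
top ribs 77 [ 581.9 -267. ] [23.5 87.8] 83.9
top plate 1015 [ 586.7 -234.7] [205.7 110.5] 84.7
scene cakes 393 [593.1 321.8] [61.5 77.8] 83.4
scene cakes 398 [585.9 253. ] [61.5 76.7] 82.1
scene cakes 422 [590.2 187. ] [58.9 77.3] 83.8
scene ribs 150 [ 597.7 -142.9] [12.8 91.2] 84.0
scene ribs 304 [ 590.7 -202.9] [26.3 92.5] 84.5
scene ribs 311 [ 583.3 -269.3] [24.2 91. ] 84.6
scene ribs 178 [ 577.8 -328.5] [12.2 90.3] 84.5
scene plate 2352 [ 587.4 -235.7] [207.3 113.2] 84.8
w1 cakes 5745 [588.6 186. ] [57.7 76. ] 82.7
w1 cakes 5741 [583.3 253. ] [57.7 76.9] 83.0
w1 cakes 132 [564.6 295.3] [ 3.7 28. ] 82.5
w1 ribs 1520 [ 585.1 -141.9] [13.5 69.5] 84.7
w1 ribs 3212 [ 582.9 -202.7] [26.7 76.5] 84.4
w1 ribs 1515 [ 572.  -266.7] [25.7 68.5] 85.3
w1 plate 12222 [ 581.1 -219.3] [175.9  96.2] 84.6
```

Next I'll lift the weight and check the force.

```bash
python3 -m jog '[[[0,0,0,-10,0],[0,0,0,-30,0],[0,0,0,-60,0],[0,0,0,-90,0],[0,0,0,-120,0],[0,0,0,-120,0]]]';  python3 -m jog '[[[0,20,40,0,0],[0,40,75,0,0],[0,60,110,0,0],[0,80,150,0,0],[0,100,185,0,0],[0,115,210,0,0],[0,122,223,0,0],[0,125,230,0,0],[0,125,230,0,0],[0,125,230,0,0]]]'
python3 - <<'E'
from h import *
c=cam('wrist');save('w2',c['img']);c=cam('scene');save('s2',c['img'],(180,180,360,360),4)
c=cam('top');
print([np.round(d['point'],3) for d in bot.tip_of('weight','top')],[np.round(d['point'],3) for d in bot.tip_of('weight','scene')])
E
```

```text
time_s: 5.08
position: [0.464, -0.0053, 0.3269]
ee_rot: [0.0, 1.0, 0.001, 0.004]
ft_force: [1.4, -0.0, -4.0]
opening: 0.0202
time_s: 5.92
position: [0.587, -0.2345, 0.3207]
ee_rot: [-0.001, 1.0, 0.001, -0.001]
ft_force: [0.4, 0.7, -4.7]
opening: 0.0199
[array([ 0.585,  0.052, -0.   ]), array([ 0.344, -0.016, -0.   ]), array([ 0.587, -0.235,  0.121])] [array([ 0.584, -0.238,  0.123]), array([ 0.586,  0.044, -0.005])]
```

View pics/s2.png

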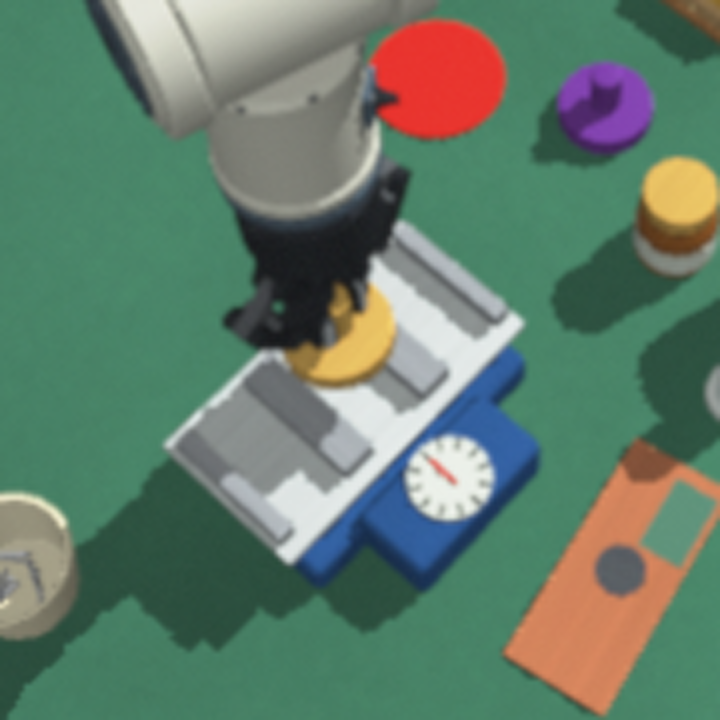

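View pics/w2.png

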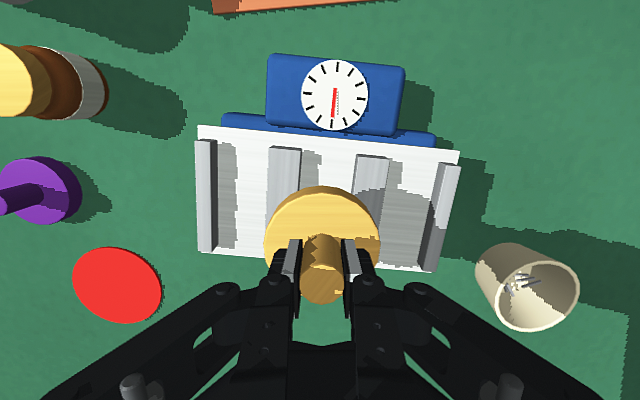

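The weight hangs upright over the pan middle. I'll lower it slowly, following the pan down about 10 mm.

```bash
python3 -m jog '[[[0,1,1,15,0],[0,1,1,28,0],[0,1,1,36,0],[0,1,1,41,0],[0,1,1,44,0],[0,1,1,46,0],[0,1,1,48,0],[0,1,1,50,0],[0,1,1,52,0],[0,1,1,54,0],[0,1,1,55,0],[0,1,1,55,0]]]'
```

```text
time_s: 7.17
position: [0.589, -0.2363, 0.2669]
ee_rot: [0.0, 1.0, 0.001, 0.0]
ft_force: [-1.4, -0.1, -1.5]
opening: 0.0201
```

```bash
python3 -m jog '[[[0,0,0,1,0],[20,0,0,2,0],[22,0,0,2,0],[26,0,0,2,0],[30,0,0,2,0],[40,0,0,2,0],[50,0,0,2,0],[60,0,0,2,0],[60,0,0,2,0]]]'; python3 -m jog '[[[60,0,0,-10,0],[60,0,0,-30,0],[70,0,0,-60,0],[85,0,0,-90,0],[85,0,0,-120,0],[85,0,0,-120,0],[85,0,0,-120,0]]]'
python3 - <<'E'
from h import *
c=cam('wrist');save('w3',c['img']);P=world(c);np.save('/tmp/w3',P)
c=cam('top');print([(np.round(d['point'],3),d['confidence']) for d in bot.tip_of('weight','wrist')],[np.round(d['point'],3) for d in bot.tip_of('weight','top')])
x=.588;y=-.236
for z0,z1,nm in [(.105,.13,'knob'),(.078,.092,'disc')]:
    m=(P[...,2]>z0)&(P[...,2]<z1)&(abs(P[...,0]-x)<.06)&(abs(P[...,1]-y)<.06)
    q=P[m];print(nm,m.sum(),np.median(q,0),q.min(0),q.max(0)); 
m=(P[...,2]>.058)&(P[...,2]<.0705)&(abs(P[...,0]-x)<.06)&(abs(P[...,1]-y)<.12);
k,lab,st,ce=cv2.connectedComponentsWithStats(m.astype(np.uint8))
for i in range(1,k):
  if st[i,4]>300: r=cv2.minAreaRect((P[lab==i][:,:2]*1000).astype(np.float32));print(st[i,4],r,np.median(P[lab==i][:,2]))
E
```

```text
time_s: 7.92
position: [0.5889, -0.2362, 0.2647]
ee_rot: [0.0, 1.0, 0.001, 0.0]
ft_force: [0.1, -0.3, 0.1]
opening: 0.0599
time_s: 8.5
position: [0.5893, -0.2364, 0.3876]
ee_rot: [0.001, 1.0, 0.001, 0.002]
ft_force: [0.3, -0.7, 0.3]
opening: 0.085
[(array([ 0.59 , -0.235,  0.064]), 0.89), (array([0.586, 0.048, 0.003]), 0.78)] [array([0.586, 0.053, 0.   ]), array([ 0.345, -0.016,  0.002]), array([ 0.782,  0.031, -0.004]), array([ 0.587, -0.237,  0.066])]
knob 544 [ 0.58990953 -0.2370614   0.1188665 ] [ 0.57743395 -0.24783854  0.10507947] [ 0.59882954 -0.2263383   0.1210694 ]
disc 2969 [ 0.59392093 -0.237075    0.08318019] [ 0.55478822 -0.27052283  0.07810553] [ 0.62180071 -0.20360511  0.09188181]
1145 ((595.468505859375, -144.07818603515625), (12.38580322265625, 90.04425048828125), 84.72228240966797) 0.06506198603222102
1474 ((589.29541015625, -203.43243408203125), (24.130691528320312, 90.79118347167969), 84.41944885253906) 0.06519173657192553
1356 ((582.9074096679688, -269.1964416503906), (24.272972106933594, 90.58496856689453), 84.52689361572266) 0.06518093996867405
1107 ((577.3191528320312, -328.7379150390625), (12.624385833740234, 90.23843383789062), 84.44132995605469) 0.06503734373740289
```

View pics/w3.png

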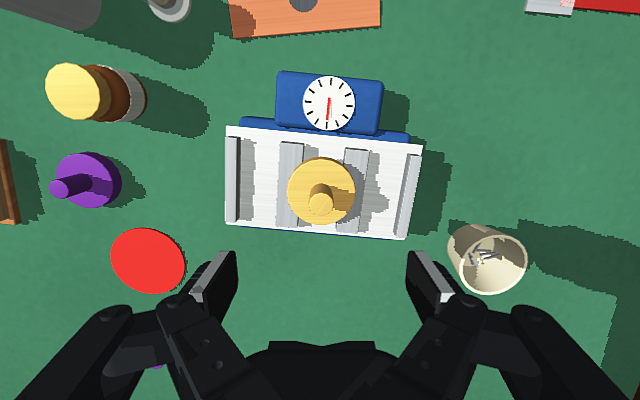

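The weight stands mid-pan with the pan sunk 11 mm, and the ribs give pan centre (0.586,-0.236), yaw -5.5°. Next I'll measure the mat and rack, then fetch the weight back.

```bash
python3 - <<'E'
from h import *
c=cam('wrist');P=world(c);im=c['img'].astype(int)
m=(im[...,0]>180)&(im[...,1]<90)&(im[...,2]<90)&(abs(P[...,0]-.467)<.08)&(abs(P[...,1])<.08)
q=P[m];print(m.sum(),(q.min(0)+q.max(0))/2,q.max(0)-q.min(0))
E
python3 -m jog '[[[85,-0.5,0,40,0],[85,-0.5,0,75,0],[85,-0.5,0,100,0],[85,-0.5,0,114,0],[85,-0.5,0,120,0],[85,-0.5,0,121,0],[85,-0.5,0,121,0],[0,-0.5,0,121,0],[0,-0.5,0,121,0],[0,-0.5,0,121,0],[0,-0.5,0,121,0],[0,-0.5,0,121,0]]]'; python3 -m jog '[[[0,0,0,0,0],[0,0,0,0,0],[0,0,0,0,0],[0,0,0,0,0]]]'
```

```text
3797 [ 0.46769952 -0.00064022  0.00339231] [0.09893457 0.09973737 0.0048597 ]
time_s: 9.75
position: [0.5885, -0.2363, 0.2643]
ee_rot: [0.0, 1.0, 0.001, 0.0]
ft_force: [-0.2, 0.1, -0.8]
opening: 0.0251
time_s: 10.08
position: [0.5885, -0.2363, 0.2638]
ee_rot: [0.0, 1.0, 0.001, 0.0]
ft_force: [0.9, -0.4, 0.1]
opening: 0.0203
```

```bash
python3 -m jog '[[[0,0,0,-8,0],[0,0,0,-25,0],[0,0,0,-50,0],[0,0,0,-60,0],[0,0,0,-60,0],[0,-20,-40,-60,0],[0,-38,-75,-60,0],[0,-58,-112,-60,0],[0,-77,-150,-60,0],[0,-96,-188,-60,0],[0,-110,-216,-60,0],[0,-120,-234,-60,0]]]'; python3 -m jog '[[[0,0,0,0,0],[0,0,0,0,0]]]'
```

```text
time_s: 11.08
position: [0.4654, -0.0, 0.3224]
ee_rot: [-0.0, 1.0, 0.001, -0.002]
ft_force: [0.5, 0.2, -5.3]
opening: 0.0204
time_s: 11.25
position: [0.4671, -0.0014, 0.3229]
ee_rot: [0.0, 1.0, 0.002, -0.001]
ft_force: [2.5, -0.5, -5.1]
opening: 0.0202
```

Lower by 121 mm and release.

```bash
python3 -m jog '[[[0,0,0,30,0],[0,0,0,60,0],[0,0,0,85,0],[0,0,0,102,0],[0,0,0,112,0],[0,0,0,117,0],[0,0,0,119,0],[0,0,0,120,0],[0,0,0,121,0],[0,0,0,121,0]]]';python3 -m jog '[[[22,0,0,0,0],[28,0,0,0,0],[35,0,0,0,0],[50,0,0,0,0],[60,0,0,0,0],[60,0,0,0,0]]]'; python3 -m jog '[[[60,0,0,-10,0],[70,0,0,-35,0],[85,0,0,-70,0],[85,0,0,-110,0],[85,0,0,-150,0],[85,0,0,-190,0],[85,0,0,-200,0]]]'
python3 - <<'E'
from h import *
c=cam('wrist');save('w4',c['img']);P=world(c)
m=(P[...,2]>.05)&(P[...,2]<.065)&(abs(P[...,0]-.463)<.04)&(abs(P[...,1])<.04)
print(m.sum(),np.median(P[m],0))
E
```

```text
time_s: 12.08
position: [0.4685, -0.0024, 0.2034]
ee_rot: [0.0, 1.0, 0.001, 0.001]
ft_force: [-0.1, -0.0, -3.3]
opening: 0.0205
time_s: 12.58
position: [0.4682, -0.0023, 0.2029]
ee_rot: [0.0, 1.0, 0.001, 0.0]
ft_force: [-0.4, -0.8, -0.5]
opening: 0.0599
time_s: 13.17
position: [0.4692, -0.0024, 0.4095]
ee_rot: [0.0, 1.0, 0.001, 0.005]
ft_force: [0.4, -0.5, 0.1]
opening: 0.0849
283 [ 0.46885556 -0.00253318  0.05696603]
```

View pics/w4.png

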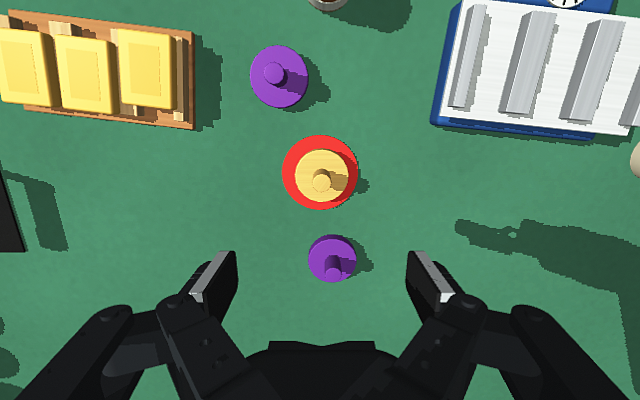

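The weight is back, upright on its mat. Next I'll look at the rack and spatula.

```bash
python3 -m jog '[[[85,10,-40,-10,0],[85,20,-80,-20,0],[85,25,-120,-20,0],[85,30,-160,-20,0],[85,35,-200,-20,0],[85,40,-240,-20,0],[85,45,-280,-20,0],[85,50,-310,-20,0],[85,50,-320,-20,0],[85,50,-320,-20,0],[85,50,-320,-20,0]]]'
cat > look.py <<'E'
import sys
from h import *
n=sys.argv[1]
c=cam('wrist');print('tcp',np.round(c['obs']['position'],4),np.round(c['obs']['ee_rot'],4),'t',c['obs']['time_s']);save(n,c['img']);P=world(c);np.save('/tmp/'+n,P)
def comps(nm,x0,x1,y0,y1,z0,z1,mn=150):
    m=(P[...,0]>x0)&(P[...,0]<x1)&(P[...,1]>y0)&(P[...,1]<y1)&(P[...,2]>z0)&(P[...,2]<z1)
    k,lab,st,ce=cv2.connectedComponentsWithStats(m.astype(np.uint8))
    for i in range(1,k):
        if st[i,4]<mn: continue
        q=P[lab==i];r=cv2.minAreaRect((q[:,:2]*1000).astype(np.float32))
        print(nm,st[i,4],np.round(r[0],1),np.round(r[1],1),round(r[2],1),'z',round(np.median(q[:,2])*1000,1))
E
cat > l5.py <<'E'
import sys
from look import *
comps('cake',.5,.68,.12,.4,.036,.048)
comps('rib',.5,.68,.12,.4,.021,.030,60)
comps('deck',.5,.68,.12,.4,.007,.013,60)
comps('handle',.3,.68,.40,.53,.085,.1)
comps('blade',.45,.68,.40,.53,.0045,.009)
E
python3 l5.py w5
```

```text
time_s: 14.13
position: [0.5172, 0.3175, 0.4218]
ee_rot: [0.001, 1.0, 0.001, -0.001]
ft_force: [-0.5, 0.7, 0.3]
opening: 0.0852
tcp [0.5172 0.3175 0.4218] [ 7.0e-04  1.0e+00  1.2e-03 -8.0e-04] t 14.1333
cake 3313 [591.  320.5] [56.1 76. ] 83.9 z 42.2
cake 3324 [588.5 186.4] [56.5 76.2] 82.9 z 42.1
cake 3267 [583.4 253.3] [56.6 76.2] 83.0 z 42.2
rib 149 [634.5 340.9] [12.1 23.3] 83.7 z 26.0
rib 859 [594.5 284.5] [24.2 90.1] 84.2 z 26.1
rib 665 [587.  219.8] [20.2 90.9] 86.1 z 26.2
rib 94 [589.8 351. ] [ 2.2 63.8] 83.8 z 26.0
rib 97 [541.3 164.9] [12.5 11.6] 84.1 z 25.9
deck 3248 [590.7 252.8] [205.3 110.3] 83.4 z 10.0
handle 1155 [443.  459.6] [21.1 79.3] 88.1 z 94.9
blade 1573 [523.4 457.5] [33.1 97.7] 88.6 z 6.2
```

View pics/w5.png

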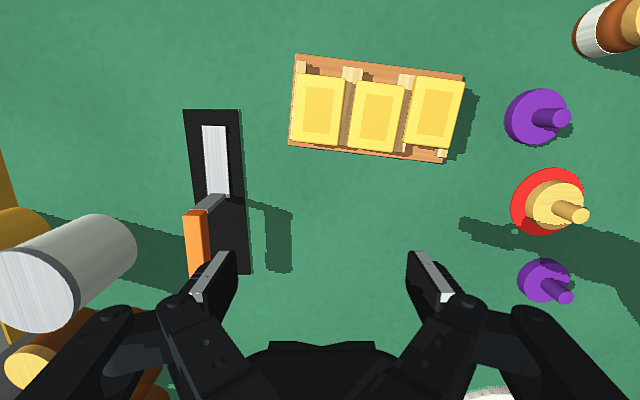

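The cakes lie on a rack centred (0.591,0.253) at yaw about -6.3°, and the spatula heel is at about (0.481,0.458) with yaw -1.5°. Next I'll grip the handle.

```bash
python3 -m jog '[[[85,-18,-36,20,0.5],[85,-36,-72,40,1],[85,-54,-108,60,1.5],[85,-68,-136,80,1.5],[85,-71,-142,100,1.5],[85,-71,-142,120,1.5],[85,-71,-142,120,1.5]]]'
cat > l6.py <<'E'
from look import *
comps('handle',.3,.68,.40,.53,.085,.1)
comps('blade',.45,.68,.40,.53,.0045,.009)
E
python3 l6.py w6
```

```text
time_s: 14.77
position: [0.4452, 0.4577, 0.2987]
ee_rot: [0.003, 1.0, -0.012, -0.002]
ft_force: [-1.2, -1.1, -0.1]
opening: 0.0851
tcp [0.4452 0.4577 0.2987] [ 0.0026  0.9999 -0.0124 -0.0023] t 14.7667
handle 4258 [432.3 460. ] [ 20. 100.] 88.2 z 95.0
blade 3975 [524.2 457.3] [30.9 96.3] 87.9 z 6.1
```

View pics/w6.png

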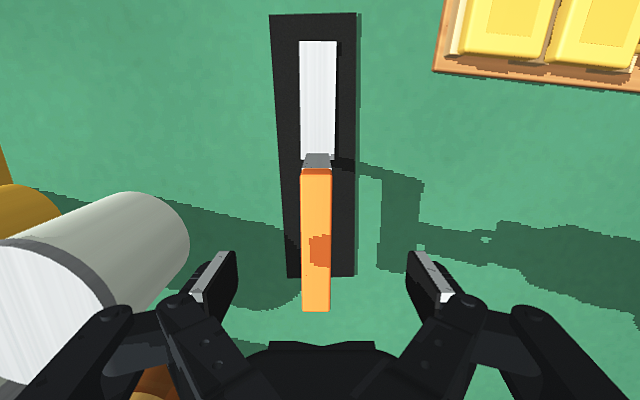

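```bash
python3 -m jog '[[[85,2,-2,25,0.3],[85,2,-2,45,0.3],[85,2,-2,55,0.3],[85,2,-2,59,0.3],[85,2,-2,59.5,0.3],[85,2,-2,59.5,0.3],[0,2,-2,59.5,0.3],[0,2,-2,59.5,0.3],[0,2,-2,59.5,0.3],[0,2,-2,59.5,0.3],[0,2,-2,59.5,0.3],[0,2,-2,59.5,0.3]]]'; python3 -m jog '[[[0,0,0,0,0],[0,0,0,0,0],[0,0,0,0,0]]]';python3 -m jog '[[[0,0,0,-4,0],[0,0,0,-10,0],[0,0,0,-20,0],[0,0,0,-40,0],[0,0,0,-50,0],[0,0,0,-50,0],[0,0,0,-50,0]]]'
cat > l7.py <<'E'
from look import *
import sys
t=c['obs']['position'];zz=t[2]-.239
comps('handle',t[0]-.15,t[0]+.2,t[1]-.1,t[1]+.1,zz+.085,zz+.103)
comps('blade',t[0],t[0]+.2,t[1]-.1,t[1]+.1,zz-.01,zz+.017)
m=(abs(P[...,0]-t[0]-.09)<.1)&(abs(P[...,1]-t[1])<.04)&(P[...,2]>zz-.012)&(P[...,2]<zz+.02)
q=P[m];A=np.c_[q[:,:2]-[t[0]+.035,t[1]],np.ones(len(q))];s=np.linalg.lstsq(A,q[:,2],rcond=None)[0];print('blade plane slopes x,y (rad), z at heel',np.round(s,4),'expect top',zz+.006)
E
python3 l7.py w7
```

```text
time_s: 15.82
position: [0.4485, 0.4616, 0.2435]
ee_rot: [-0.0, 1.0, -0.015, 0.0]
ft_force: [0.4, -1.4, 2.8]
opening: 0.019
time_s: 16.07
position: [0.4486, 0.4616, 0.2434]
ee_rot: [-0.0, 1.0, -0.015, 0.0]
ft_force: [-0.3, -1.4, 4.6]
opening: 0.019
time_s: 16.65
position: [0.4487, 0.4617, 0.294]
ee_rot: [-0.001, 1.0, -0.015, 0.001]
ft_force: [0.3, 0.6, -2.1]
opening: 0.0191
tcp [0.4487 0.4617 0.294 ] [-7.000e-04  9.999e-01 -1.510e-02  6.000e-04] t 16.65
handle 7032 [447.8 463.8] [44.2 72.6] 71.4 z 145.7
blade 6486 [524.3 458.1] [30.1 96.1] 88.1 z 56.7
blade plane slopes x,y (rad), z at heel [-0.0145 -0.0083  0.0576] expect top 0.06104518651440726
```

View pics/w7.png

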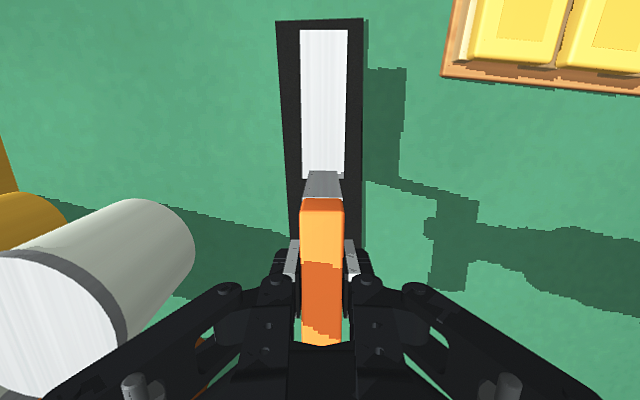

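The spatula is held square and level (tip about 1 mm low), with the blade centre 75.6 mm ahead of the TCP and 1.3 mm to the right. I'll line up with the lane of the cake at y 0.186.

```bash
python3 -m jog '[[[0,-30,10,0,0],[0,-41,40,0,1],[0,-41,80,0,2],[0,-41,120,0,3],[0,-41,160,0,4],[0,-41,200,0,4.6],[0,-41,235,0,4.6],[0,-41,250,0,4.6],[0,-41,254,0,4.6],[0,-41,254,0,4.6],[0,-41,254,0,4.6]]]'
python3 l7.py w8
cat > tgt.py <<'E'
# usage: tgt.py X Y Z YAWDEG -> tool-frame deltas (mm, deg) from measured pose
import sys
from h import *
from scipy.spatial.transform import Rotation as Ro
X=np.array(list(map(float,sys.argv[1:4])))/1000;yaw=float(sys.argv[4])
o=bot.observe();q=o['ee_rot'];R=Ro.from_quat([q[1],q[2],q[3],q[0]]).as_matrix()
cy=np.degrees(np.arctan2(R[1,0],R[0,0]))
a=np.radians(cy);d=X-np.array(o['position']);
print('now',np.round(np.array(o['position'])*1000,1),'yaw',round(cy,2),'-> tx,ty,tz',np.round([1e3*(np.cos(a)*d[0]+np.sin(a)*d[1]),1e3*(np.sin(a)*d[0]-np.cos(a)*d[1]),-1e3*d[2]],1),'twist',round(cy-yaw,2))
E
python3 tgt.py 399.8 208.7 255 -6.3
```

```text
time_s: 17.62
position: [0.4001, 0.2093, 0.293]
ee_rot: [-0.0, 0.998, -0.055, 0.0]
ft_force: [-0.0, -0.3, -1.0]
opening: 0.0188
tcp [0.4001 0.2093 0.293 ] [-2.000e-04  9.985e-01 -5.550e-02  0.000e+00] t 17.6167
handle 7065 [398.6 206.7] [72.5 44.3] 10.7 z 144.7
blade 6480 [474.9 199.4] [30.1 96.1] 83.5 z 55.7
blade plane slopes x,y (rad), z at heel [-0.0335 -0.0782  0.0564] expect top 0.06000157844900832
now [400.2 209.7 293. ] yaw -6.31 -> tx,ty,tz [-0.3  1.1 38. ] twist -0.01
```

View pics/w8.png

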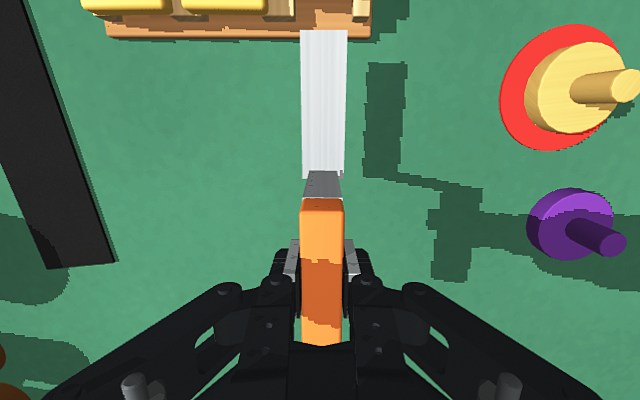

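```bash
python3 -m jog '[[[0,0,0,15,0],[0,0,0,28,0],[0,0,0,35,0],[0,0,0,38,0],[0,0,0,38,0],[0,0,0,38,0]]]'
cat > l9.py <<'E'
from look import *
t=c['obs']['position'];q=c['obs']['ee_rot'];yaw=2*np.arctan2(q[2],q[1]);d=np.array([np.cos(yaw),np.sin(yaw)]);n=np.array([-d[1],d[0]])
L=P.copy();xy=P[...,:2]-np.array(t)[:2];a=xy@d;b=xy@n
zz=t[2]-.2403
m=(a>.036)&(a<.121)&(abs(b+.0013)<.012)&(abs(P[...,2]-zz-.003)<.008)
A=np.c_[a[m]-.0336,b[m],np.ones(m.sum())];s=np.linalg.lstsq(A,P[...,2][m],rcond=None)[0]
e=(a>.04)&(a<.12)&(abs(b)<.03)&(abs(P[...,2]-zz-.003)<.005)
print('n',m.sum(),'slope along',round(s[0],4),'across',round(s[1],4),'top z at heel mm',round(s[2]*1e3,1),'tip',round((s[2]+.09*s[0])*1e3,1),'tcpz-bottom',round((t[2]-s[2]+.003)*1e3,1),'lat mid',round(1e3*(b[e].min()+b[e].max())/2,1))
E
python3 l9.py w9
```

```text
time_s: 18.17
position: [0.4, 0.2094, 0.2553]
ee_rot: [-0.0, 0.998, -0.055, -0.0]
ft_force: [0.1, 0.1, -1.2]
opening: 0.0191
tcp [0.4    0.2094 0.2553] [-0.      0.9985 -0.0549 -0.    ] t 18.1667
n 4715 slope along -0.0006 across -0.0122 top z at heel mm 17.9 tip 17.9 tcpz-bottom 240.4 lat mid -1.7
```

View pics/w9.png

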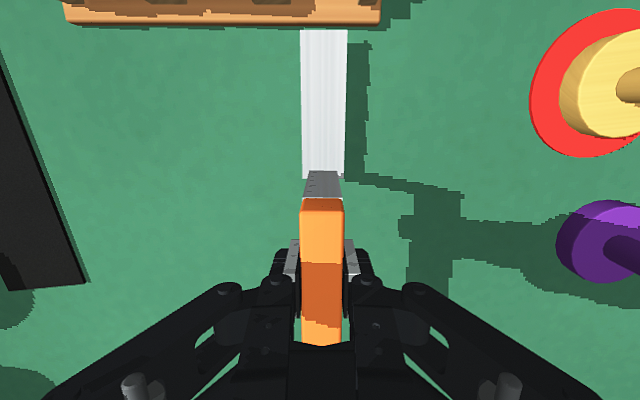

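```bash
python3 -m jog '[[[0,10,0.5,0,0],[0,22,0.5,0,0],[0,35,0.5,0,0],[0,50,0.5,0,0],[0,65,0.5,0,0],[0,80,0.5,0,0],[0,92,0.5,0,0],[0,102,0.5,0,0],[0,108,0.5,0,0],[0,110,0.5,0,0],[0,110,0.5,0,0]]]'
python3 l9.py w10
```

```text
time_s: 19.13
position: [0.5094, 0.1961, 0.255]
ee_rot: [0.0, 0.998, -0.055, -0.0]
ft_force: [0.2, 0.9, -1.1]
opening: 0.0187
tcp [0.5094 0.1961 0.255 ] [ 1.000e-04  9.985e-01 -5.540e-02 -1.000e-04] t 19.1333Traceback (most recent call last):
  File "l9.py", line 8, in <module>
    print('n',m.sum(),'slope along',round(s[0],4),'across',round(s[1],4),'top z at heel mm',round(s[2]*1e3,1),'tip',round((s[2]+.09*s[0])*1e3,1),'tcpz-bottom',round((t[2]-s[2]+.003)*1e3,1),'lat mid',round(1e3*(b[e].min()+b[e].max())/2,1))
                                                                                                                                                                                                                  ~~~~~~~~^^
    return umr_minimum(a, axis, None, out, keepdims, initial, where)
ValueError: zero-size array to reduction operation minimum which has no identity
```

View pics/w10.png

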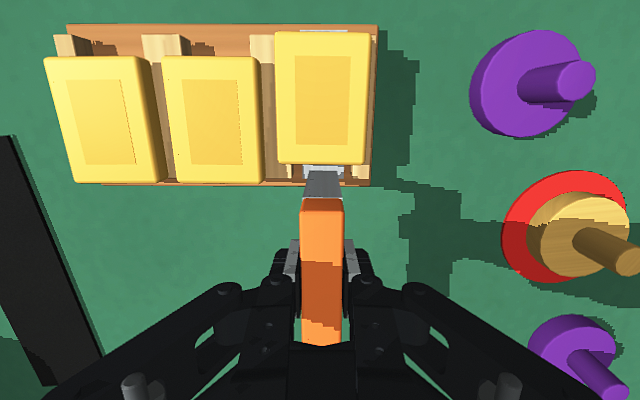

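The blade is fully under the right-hand cake (320,95) with a small gap to the upright. I'll lift gently.

```bash
python3 -m jog '[[[0,0,0,-4,0],[0,0,0,-7,0],[0,0,0,-9,0],[0,0,0,-11,0],[0,0,0,-13,0],[0,0,0,-16,0],[0,0,0,-20,0],[0,0,0,-26,0],[0,0,0,-34,0],[0,0,0,-40,0],[0,0,0,-42,0],[0,0,0,-42,0]]]'
cat > l11.py <<'E'
from look import *
t=c['obs']['position'];q=c['obs']['ee_rot'];yaw=2*np.arctan2(q[2],q[1]);d=np.array([np.cos(yaw),np.sin(yaw)]);n=np.array([-d[1],d[0]])
xy=P[...,:2]-np.array(t)[:2];a=xy@d;b=xy@n
zz=t[2]-.2403
m=(a>.025)&(a<.15)&(abs(b)<.045)&(abs(P[...,2]-zz-.019)<.006)
r=cv2.minAreaRect((np.c_[a[m],b[m]]*1e3).astype(np.float32))
A=np.c_[a[m]-.08,b[m],np.ones(m.sum())];s=np.linalg.lstsq(A,P[...,2][m],rcond=None)[0]
print('cake on blade: along,lat',np.round(r[0],1),np.round(r[1],1),round(r[2],1),'slopes',np.round(s[:2],4),'top z',round(s[2]*1e3,1),'expected',round(1e3*(zz+.019),1))
E
python3 l11.py w11
```

```text
time_s: 20.18
position: [0.5095, 0.1964, 0.2982]
ee_rot: [-0.0, 0.998, -0.055, 0.001]
ft_force: [-0.9, 0.5, -1.8]
opening: 0.019
tcp [0.5095 0.1964 0.2982] [-3.000e-04  9.985e-01 -5.520e-02  7.000e-04] t 20.1833
cake on blade: along,lat [76.1 -0.7] [56.2 85.5] 89.3 slopes [-0.0021 -0.009 ] top z 76.8 expected 76.9
```

View pics/w11.png

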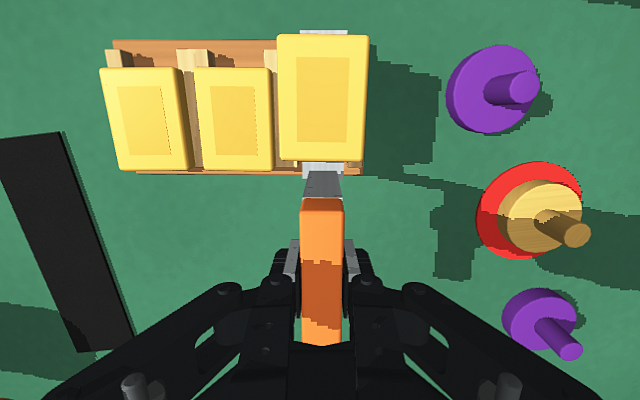

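```bash
python3 -m jog '[[[0,0,0,-4,0],[0,0,0,-12,0],[0,0,0,-22,0],[0,0,0,-34,0],[0,0,0,-44,0],[0,0,0,-51,0],[0,0,0,-54,0],[0,0,0,-55,0],[0,0,0,-55,0]]]'
python3 -m jog '[[[0,0.5,5,0,0],[0,1.2,13,0,0],[0,2.3,25,0,0],[0,3.7,40,0,0],[0,5.3,58,0,0],[0,7.4,80,0,0],[0,9.5,103,0,0],[0,11.2,122,0,0],[0,12.7,138,0,0],[0,13.8,150,0,0],[0,14.5,158,0,0],[0,15,163,0,0]]]'
python3 l11.py w12
```

```text
time_s: 20.98
position: [0.5091, 0.1963, 0.3523]
ee_rot: [-0.0, 0.998, -0.055, 0.0]
ft_force: [-0.1, 1.0, -2.7]
opening: 0.019
time_s: 21.98
position: [0.5059, 0.0314, 0.3521]
ee_rot: [0.0, 0.998, -0.056, -0.0]
ft_force: [0.1, -0.8, -2.6]
opening: 0.0189
tcp [0.5059 0.0314 0.3521] [ 0.000e+00  9.984e-01 -5.570e-02 -2.000e-04] t 21.9833
cake on blade: along,lat [75.8 -0.9] [56.3 85.7] 89.2 slopes [-0.0038 -0.009 ] top z 130.6 expected 130.8
```

Nothing slipped. Two more calls like that.

```bash
python3 -m jog '[[[0,0.5,5,0,0],[0,1.2,13,0,0],[0,2.3,25,0,0],[0,3.7,40,0,0],[0,5.3,58,0,0],[0,7.4,80,0,0],[0,9.5,103,0,0],[0,11.2,122,0,0],[0,12.7,138,0,0],[0,13.8,150,0,0],[0,14.5,158,0,0],[0,15,163,0,0]]]'
python3 -m jog '[[[0,0.5,5,0,0],[0,1.2,13,0,0],[0,2.3,25,0,0],[0,3.7,40,0,0],[0,5.3,58,0,-0.2],[0,7.4,80,0,-0.4],[0,9.5,103,0,-0.6],[0,11.2,122,0,-0.8],[0,12.7,138,0,-0.8],[0,13.8,150,0,-0.8],[0,14.5,158,0,-0.8],[0,15,162,0,-0.8]]]'
python3 -m jog '[[[0,0,0,0,0],[0,0,0,0,0]]]'
python3 l11.py w13;python3 tgt.py 500.4 -293.3 352 -5.5
```

```text
time_s: 23.03
position: [0.503, -0.132, 0.3522]
ee_rot: [0.0, 0.998, -0.055, -0.0]
ft_force: [0.4, 0.2, -2.3]
opening: 0.0191
time_s: 24.03
position: [0.5, -0.2947, 0.3521]
ee_rot: [0.0, 0.999, -0.048, -0.0]
ft_force: [0.3, 0.8, -2.3]
opening: 0.0192
time_s: 24.2
position: [0.5001, -0.2933, 0.3521]
ee_rot: [-0.0, 0.999, -0.048, -0.0]
ft_force: [0.4, -0.9, -2.9]
opening: 0.0187
tcp [ 0.5001 -0.2933  0.3521] [-2.000e-04  9.988e-01 -4.820e-02 -1.000e-04] t 24.2
cake on blade: along,lat [75.8 -0.7] [56.2 85.9] 89.2 slopes [-0.0036 -0.0092] top z 130.6 expected 130.8
now [ 500.1 -293.1  352.1] yaw -5.5 -> tx,ty,tz [0.3 0.2 0.1] twist 0.0
```

View pics/w13.png

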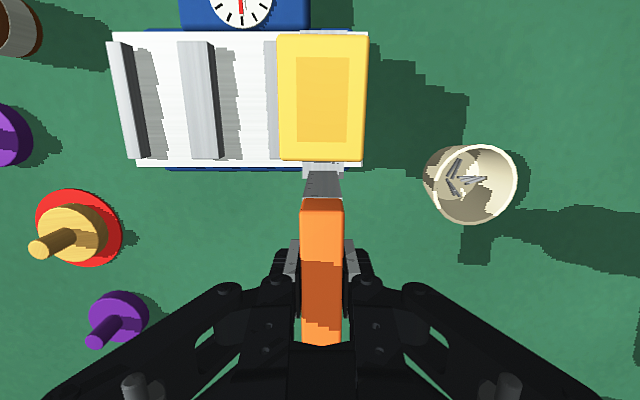

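The cake is squarely over the right lane. I'll lower 46 mm, slowly at the end.

```bash
python3 -m jog '[[[0,0,0,5,0],[0,0,0,14,0],[0,0,0,24,0],[0,0,0,31,0],[0,0,0,35,0],[0,0,0,37,0],[0,0,0,38.5,0],[0,0,0,40,0],[0,0,0,42,0],[0,0,0,44,0],[0,0,0,46,0],[0,0,0,46,0]]]'
python3 -m jog '[[[0,-3,0,0,0],[0,-10,0,0,0],[0,-20,0,0,0],[0,-32,0,0,0],[0,-45,0,0,0],[0,-60,0,0,0],[0,-75,0,0,0],[0,-90,0,0,0],[0,-102,0,0,0],[0,-110,0,0,0],[0,-110,0,0,0]]]'
cat > lpan.py <<'E'
from look import *
C=np.array([.5862,-.2363]);a=np.radians(-5.5);d=np.array([np.cos(a),np.sin(a)]);n=np.array([-d[1],d[0]])
X=(P[...,:2]-C)@d;Y=(P[...,:2]-C)@n;Z=P[...,2]
m=(abs(X)<.09)&(abs(Y)<.12)&(Z>.085)&(Z<.097)
k,lab,st,ce=cv2.connectedComponentsWithStats(m.astype(np.uint8))
for i in range(1,k):
    if st[i,4]<300: continue
    w=lab==i;r=cv2.minAreaRect((np.c_[X[w],Y[w]]*1e3).astype(np.float32))
    A=np.c_[X[w],Y[w],np.ones(w.sum())];s=np.linalg.lstsq(A,Z[w],rcond=None)[0]
    print('cake in pan frame',np.round(r[0],1),np.round(r[1],1),round(r[2],1),'top',np.round(np.median(Z[w])*1e3,1),'slopes',np.round(s[:2],3))
E
python3 lpan.py w14
```

```text
time_s: 25.25
position: [0.5, -0.2937, 0.3059]
ee_rot: [-0.0, 0.999, -0.048, -0.0]
ft_force: [-0.1, -0.0, -1.5]
opening: 0.0192
time_s: 26.17
position: [0.3888, -0.2828, 0.3062]
ee_rot: [-0.0, 0.999, -0.049, -0.0]
ft_force: [-0.6, -0.3, 0.1]
opening: 0.0192
tcp [ 0.3888 -0.2828  0.3062] [-2.000e-04  9.988e-01 -4.870e-02 -5.000e-04] t 26.1667
```

View pics/w14.png

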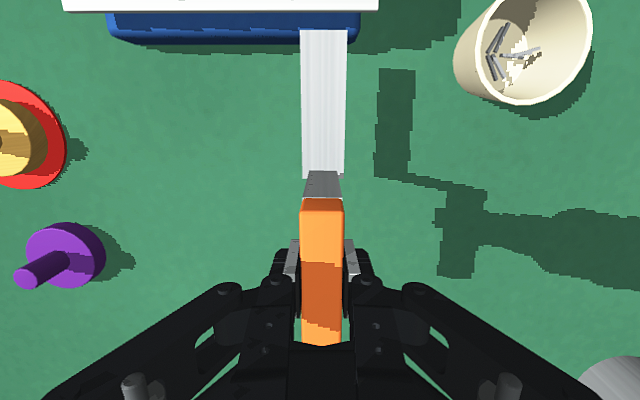

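Blade withdrawn. I'll raise and check the pan from higher, backed off.

```bash
python3 -m jog '[[[0,0,-10,-20,0],[0,0,-25,-55,0],[0,10,-45,-90,0],[0,20,-60,-120,0],[0,20,-60,-130,0],[0,20,-60,-130,0],[0,20,-60,-130,0]]]'; python3 lpan.py w15
```

```text
time_s: 26.8
position: [0.4164, -0.2254, 0.4358]
ee_rot: [0.0, 0.999, -0.048, 0.0]
ft_force: [0.7, 0.1, -1.9]
opening: 0.0191
tcp [ 0.4164 -0.2254  0.4358] [ 2.000e-04  9.989e-01 -4.780e-02  2.000e-04] t 26.8
cake in pan frame [-17.  -66.4] [42.7 56.4] 0.2 top 90.5 slopes [ 0.022 -0.005]
```

View pics/w15.png

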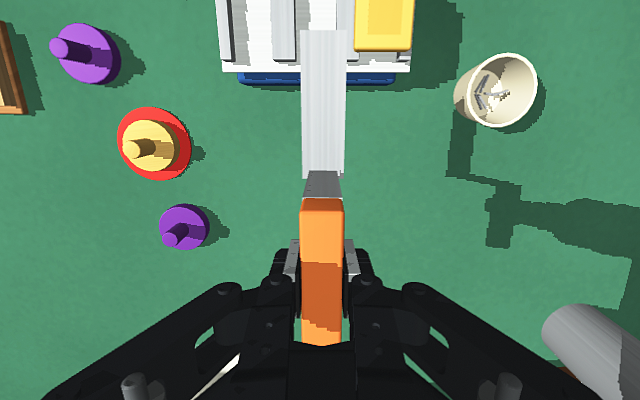

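Cake 1 is centred (0, -66 mm) on its ribs. Next is the middle cake.

```bash
python3 tgt.py 394.7 275.2 300 -6.3; python3 -m jog '[[[0,-6,-36,0,0],[0,-12,-72,0,0],[0,-18,-110,0,0.3],[0,-24,-150,5,0.8],[0,-30,-190,15,0.8],[0,-36,-230,25,0.8],[0,-42,-270,40,0.8],[0,-47,-310,55,0.8],[0,-53,-350,70,0.8],[0,-58,-390,85,0.8],[0,-62,-430,100,0.8],[0,-65,-460,115,0.8]]]'; python3 tgt.py 394.7 275.2 255 -6.3
```

```text
now [ 415.9 -225.5  434.8] yaw -5.52 -> tx,ty,tz [ -69.2 -496.3  134.8] twist 0.78
time_s: 27.85
position: [0.3951, 0.24, 0.3189]
ee_rot: [0.001, 0.998, -0.055, -0.001]
ft_force: [0.9, -0.5, -0.8]
opening: 0.0184
now [395.1 240.  318.9] yaw -6.35 -> tx,ty,tz [ -4.3 -34.9  63.9] twist -0.05
```

```bash
python3 -m jog '[[[0,-4,-15,15,0],[0,-4,-28,30,0],[0,-4,-35,45,0],[0,-4,-35,57,0],[0,-4,-35,63,0],[0,-4,-35,64,0],[0,-4,-35,64,0],[0,-4,-35,64,0]]]'; python3 tgt.py 394.7 275.2 255 -6.3; python3 l9.py w16;python3 tgt.py 504 263.1 255 -6.3
```

```text
time_s: 28.52
position: [0.396, 0.2735, 0.2572]
ee_rot: [0.0, 0.998, -0.056, -0.0]
ft_force: [0.1, 1.0, -1.3]
opening: 0.0185
now [396.  273.5 257.2] yaw -6.37 -> tx,ty,tz [-1.4 -1.5  2.2] twist -0.07
tcp [0.396  0.2735 0.2572] [ 1.000e-04  9.985e-01 -5.560e-02 -1.000e-04] t 28.5167
n 4726 slope along -0.0014 across -0.0097 top z at heel mm 19.9 tip 19.8 tcpz-bottom 240.3 lat mid -1.7
now [396.1 273.7 257.6] yaw -6.37 -> tx,ty,tz [108.4  -1.5   2.6] twist -0.07
```

View pics/w16.png

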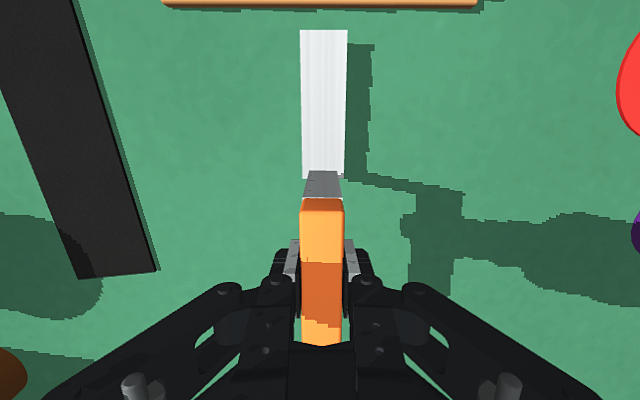

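```bash
python3 -m jog '[[[0,4,-1,2,0],[0,12,-1.5,2,0],[0,25,-1.5,2,0],[0,40,-1.5,2,0],[0,55,-1.5,2,0],[0,70,-1.5,2,0],[0,84,-1.5,2,0],[0,96,-1.5,2,0],[0,104,-1.5,2,0],[0,108,-1.5,2,0],[0,108.5,-1.5,2,0],[0,108.5,-1.5,2,0]]]'; python3 tgt.py 504 263.1 255 -6.3;
python3 - <<'E'
from h import *
c=cam('wrist');save('w17',c['img'])
E
```

```text
time_s: 29.57
position: [0.5036, 0.2635, 0.255]
ee_rot: [0.0, 0.998, -0.055, -0.0]
ft_force: [0.1, 1.6, -1.4]
opening: 0.0188
now [503.6 263.5 255. ] yaw -6.34 -> tx,ty,tz [0.4 0.3 0. ] twist -0.04
```

View pics/w17.png

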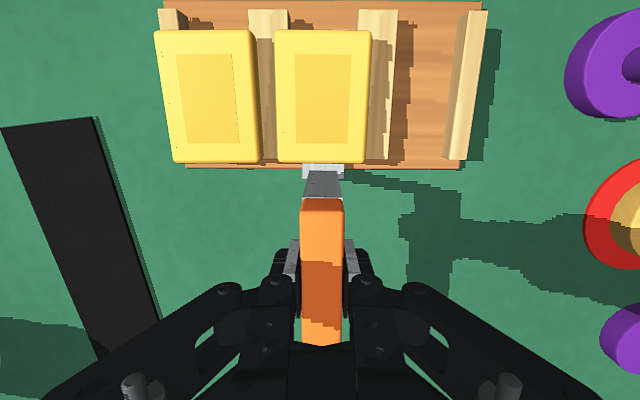

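The blade is under the middle cake with a clear gap. I'll lift and travel.

```bash
python3 -m jog '[[[0,0,0,-4,0],[0,0,0,-7,0],[0,0,0,-9,0],[0,0,0,-11,0],[0,0,0,-13,0],[0,0,0,-16,0],[0,0,0,-20,0],[0,0,0,-26,0],[0,0,0,-34,0],[0,0,0,-40,0],[0,0,0,-42,0],[0,0,0,-42,0]]]'
python3 l11.py w18
python3 -m jog '[[[0,0,0,-4,0],[0,0,0,-12,0],[0,0,0,-22,0],[0,0,0,-34,0],[0,0,0,-44,0],[0,0,0,-51,0],[0,0,0,-54,0],[0,0,0,-55,0],[0,0,0,-55,0]]]'
python3 -m jog '[[[0,0.6,5,0,0],[0,1.5,13,0,0],[0,2.9,25,0,0],[0,4.6,40,0,0],[0,6.7,58,0,0],[0,9.3,80,0,0],[0,12,103,0,0],[0,14,122,0,0],[0,16,138,0,0],[0,17.5,150,0,0],[0,18.5,158,0,0],[0,19,163,0,0]]]'
python3 -m jog '[[[0,0.6,5,0,0],[0,1.5,13,0,0],[0,2.9,25,0,0],[0,4.6,40,0,0],[0,6.7,58,0,0],[0,9.3,80,0,0],[0,12,103,0,0],[0,14,122,0,0],[0,16,138,0,0],[0,17.5,150,0,0],[0,18.5,158,0,0],[0,19,163,0,0]]]'
python3 l11.py w19;python3 tgt.py 506.7 -227.6 352 -5.5
```

```text
time_s: 30.62
position: [0.5041, 0.2637, 0.2982]
ee_rot: [-0.0, 0.998, -0.055, 0.001]
ft_force: [0.8, 0.5, -1.9]
opening: 0.0189
tcp [0.5041 0.2637 0.2982] [-4.000e-04  9.985e-01 -5.520e-02  7.000e-04] t 30.6167
cake on blade: along,lat [76.2 -0.9] [56.2 85.9] 89.1 slopes [-0.0015 -0.0079] top z 76.9 expected 76.9
time_s: 31.42
position: [0.5037, 0.2636, 0.3524]
ee_rot: [-0.0, 0.998, -0.055, 0.0]
ft_force: [0.0, -0.3, -2.1]
opening: 0.0188
time_s: 32.42
position: [0.5046, 0.0981, 0.3522]
ee_rot: [0.0, 0.998, -0.056, -0.0]
ft_force: [-0.6, 1.1, -3.0]
opening: 0.0189
time_s: 33.42
position: [0.5057, -0.0655, 0.3522]
ee_rot: [0.0, 0.998, -0.055, 0.0]
ft_force: [0.4, -0.5, -2.4]
opening: 0.0191
tcp [ 0.5057 -0.0655  0.3522] [ 0.      0.9985 -0.0554  0.    ] t 33.4167
cake on blade: along,lat [75.9 -1.1] [56.3 85.8] 89.3 slopes [-0.0031 -0.0097] top z 130.7 expected 130.9
now [505.7 -65.7 352.1] yaw -6.35 -> tx,ty,tz [1.890e+01 1.608e+02 1.000e-01] twist -0.85
```

```bash

python3 -m jog '[[[0,0.6,5,0,0],[0,1.5,13,0,0],[0,2.9,25,0,0],[0,4.6,40,0,-0.2],[0,6.7,58,0,-0.4],[0,9.3,80,0,-0.6],[0,12,103,0,-0.8],[0,14,122,0,-0.8],[0,16,138,0,-0.8],[0,17.5,150,0,-0.8],[0,18.5,157,0,-0.8],[0,19,161,0,-0.8]]]'
python3 -m jog '[[[0,0,0,0,0],[0,0,0,0,0],[0,0,0,0,0]]]'
python3 l11.py w20;python3 tgt.py 506.7 -227.6 352 -5.5
```

```text
time_s: 34.47
position: [0.5068, -0.2277, 0.3521]
ee_rot: [0.0, 0.999, -0.049, -0.0]
ft_force: [0.8, -0.3, -2.6]
opening: 0.0189
time_s: 34.72
position: [0.5068, -0.2261, 0.3522]
ee_rot: [-0.0, 0.999, -0.048, -0.0]
ft_force: [0.4, -0.1, -1.7]
opening: 0.0187
tcp [ 0.5068 -0.2261  0.3522] [-2.000e-04  9.989e-01 -4.790e-02 -1.000e-04] t 34.7167
cake on blade: along,lat [76. -1.] [56.3 85.9] 89.3 slopes [-0.0035 -0.0091] top z 130.7 expected 130.9
now [ 506.8 -226.1  352.2] yaw -5.48 -> tx,ty,tz [0.  1.5 0.2] twist 0.02
```

View pics/w20.png

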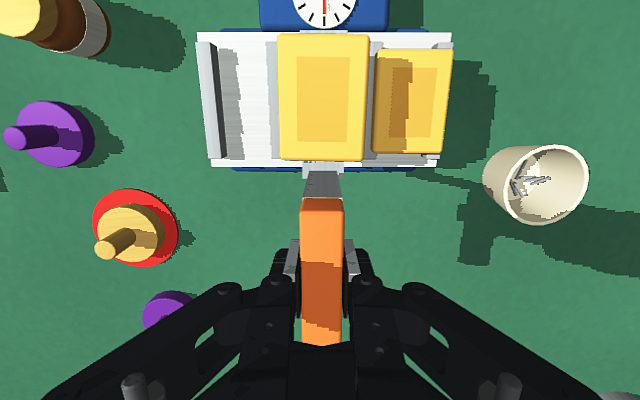

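```bash
python3 -m jog '[[[0,0,1,5,0],[0,0,1,14,0],[0,0,1,24,0],[0,0,1,32,0],[0,0,1,36,0],[0,0,1,38.5,0],[0,0,1,40,0],[0,0,1,41.5,0],[0,0,1,43.5,0],[0,0,1,46,0],[0,0,1,47.5,0],[0,0,1,47.5,0]]]'
python3 -m jog '[[[0,-3,0,0,0],[0,-10,0,0,0],[0,-20,0,0,0],[0,-32,0,0,0],[0,-45,0,0,0],[0,-60,0,0,0],[0,-75,0,0,0],[0,-90,0,0,0],[0,-102,0,0,0],[0,-110,0,0,0],[0,-110,0,0,0]]]'
python3 -m jog '[[[0,0,-10,-20,0],[0,0,-25,-55,0],[0,10,-45,-90,0],[0,20,-60,-120,0],[0,20,-70,-130,0],[0,20,-70,-130,0],[0,20,-70,-130,0]]]'; python3 lpan.py w21;python3 tgt.py 402.3 342 255 -6.3
```

```text
time_s: 35.77
position: [0.5066, -0.2277, 0.3045]
ee_rot: [-0.0, 0.999, -0.048, -0.0]
ft_force: [-0.2, -0.2, -0.0]
opening: 0.019
time_s: 36.68
position: [0.3953, -0.2168, 0.3047]
ee_rot: [-0.0, 0.999, -0.049, -0.001]
ft_force: [0.3, -0.3, -1.9]
opening: 0.0191
time_s: 37.27
position: [0.4237, -0.1491, 0.4342]
ee_rot: [0.0, 0.999, -0.047, 0.0]
ft_force: [0.2, -0.2, -2.8]
opening: 0.0191
tcp [ 0.4237 -0.1491  0.4342] [ 2.000e-04  9.989e-01 -4.740e-02  1.000e-04] t 37.2667
cake in pan frame [-16.7  -0.2] [56.2 42.1] 89.4 top 89.1 slopes [ 0.02  -0.005]
cake in pan frame [-16.8 -65.2] [56.4 42.9] 89.6 top 89.2 slopes [ 0.021 -0.007]
now [ 423.3 -149.4  433.3] yaw -5.48 -> tx,ty,tz [ -67.8 -487.1  178.3] twist 0.82
```

View pics/w21.png

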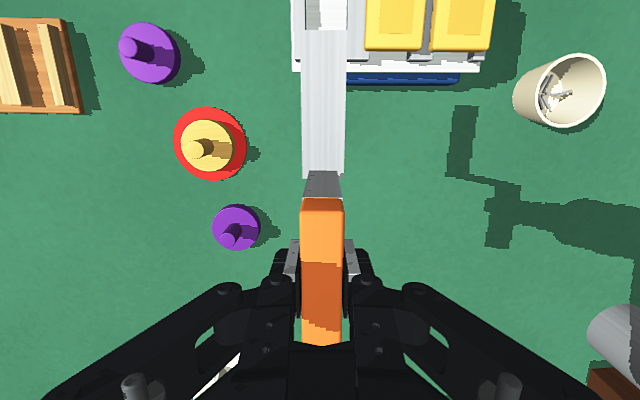

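Both cakes are good. Now the third.

```bash
python3 -m jog '[[[0,-6,-36,0,0],[0,-12,-72,0,0],[0,-18,-110,0,0.3],[0,-24,-150,5,0.8],[0,-30,-190,15,0.8],[0,-36,-230,25,0.8],[0,-42,-270,40,0.8],[0,-47,-310,55,0.8],[0,-53,-350,70,0.8],[0,-58,-390,85,0.8],[0,-62,-430,100,0.8],[0,-65,-460,115,0.8]]]'; python3 tgt.py 402.3 341.7 255 -6.3
```

```text
time_s: 38.32
position: [0.4029, 0.3157, 0.3172]
ee_rot: [0.001, 0.998, -0.055, -0.001]
ft_force: [0.9, 0.1, -1.0]
opening: 0.0189
now [402.9 315.7 317.2] yaw -6.35 -> tx,ty,tz [ -3.4 -25.8  62.2] twist -0.05
```

```bash
python3 -m jog '[[[0,-3,-12,12,0],[0,-3,-20,28,0],[0,-3,-26,42,0],[0,-3,-26,54,0],[0,-3,-26,62,0],[0,-3,-26,64,0],[0,-3,-26,64,0],[0,-3,-26,64,0]]]'; python3 l9.py w22;python3 tgt.py 511.6 329.6 255 -6.3
```

```text
time_s: 38.98
position: [0.4035, 0.3404, 0.2556]
ee_rot: [0.0, 0.998, -0.056, -0.0]
ft_force: [0.1, 0.3, -1.5]
opening: 0.0191
tcp [0.4035 0.3404 0.2556] [ 2.000e-04  9.985e-01 -5.550e-02 -2.000e-04] t 38.9833
n 4718 slope along -0.0015 across -0.0109 top z at heel mm 18.2 tip 18.1 tcpz-bottom 240.3 lat mid -1.8
now [403.6 340.6 256. ] yaw -6.36 -> tx,ty,tz [108.5  -1.    1. ] twist -0.06
```

```bash
python3 -m jog '[[[0,4,-1,0.5,0],[0,12,-1,0.5,0],[0,25,-1,0.5,0],[0,40,-1,0.5,0],[0,55,-1,0.5,0],[0,70,-1,0.5,0],[0,84,-1,0.5,0],[0,96,-1,0.5,0],[0,104,-1,0.5,0],[0,108,-1,0.5,0],[0,108.5,-1,0.5,0],[0,108.5,-1,0.5,0]]]'; 
python3 - <<'E'
from h import *
c=cam('wrist');save('w23',c['img'])
E
```

```text
time_s: 40.03
position: [0.5111, 0.3298, 0.255]
ee_rot: [0.0, 0.998, -0.055, -0.0]
ft_force: [-0.3, 1.3, -0.7]
opening: 0.0186
```

View pics/w23.png

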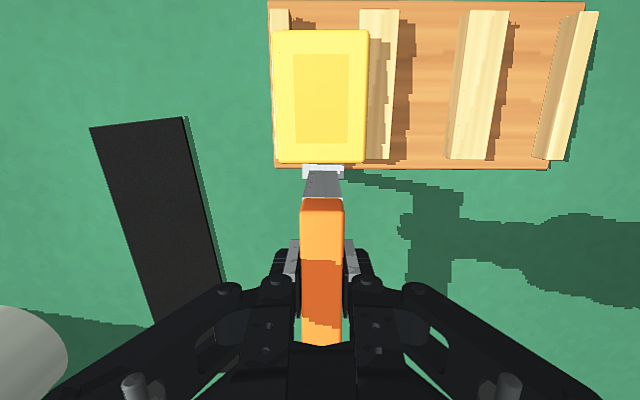

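```bash
python3 -m jog '[[[0,0,0,-4,0],[0,0,0,-7,0],[0,0,0,-9,0],[0,0,0,-11,0],[0,0,0,-13,0],[0,0,0,-16,0],[0,0,0,-20,0],[0,0,0,-26,0],[0,0,0,-34,0],[0,0,0,-40,0],[0,0,0,-42,0],[0,0,0,-42,0]]]'
python3 l11.py w24
python3 -m jog '[[[0,0,0,-4,0],[0,0,0,-12,0],[0,0,0,-22,0],[0,0,0,-34,0],[0,0,0,-44,0],[0,0,0,-51,0],[0,0,0,-54,0],[0,0,0,-55,0],[0,0,0,-55,0]]]'
python3 -m jog '[[[0,0.6,5,0,0],[0,1.5,13,0,0],[0,2.9,25,0,0],[0,4.6,40,0,0],[0,6.7,58,0,0],[0,9.3,80,0,0],[0,12,103,0,0],[0,14,122,0,0],[0,16,138,0,0],[0,17.5,150,0,0],[0,18.5,158,0,0],[0,19,163,0,0]]]'
python3 -m jog '[[[0,0.6,5,0,0],[0,1.5,13,0,0],[0,2.9,25,0,0],[0,4.6,40,0,0],[0,6.7,58,0,0],[0,9.3,80,0,0],[0,12,103,0,0],[0,14,122,0,0],[0,16,138,0,0],[0,17.5,150,0,0],[0,18.5,158,0,0],[0,19,163,0,0]]]'
python3 l11.py w25;python3 tgt.py 513 -161.9 352 -5.5
```

```text
time_s: 41.08
position: [0.5116, 0.3301, 0.2982]
ee_rot: [-0.0, 0.998, -0.055, 0.001]
ft_force: [0.8, 0.3, -1.3]
opening: 0.0192
tcp [0.5116 0.3301 0.2982] [-5.000e-04  9.985e-01 -5.520e-02  7.000e-04] t 41.0833
cake on blade: along,lat [76.3 -0.4] [85.9 56.2] 0.2 slopes [-0.0022 -0.0081] top z 76.9 expected 76.9
time_s: 41.88
position: [0.5113, 0.3299, 0.3524]
ee_rot: [-0.0, 0.998, -0.055, 0.0]
ft_force: [0.3, -0.7, -1.9]
opening: 0.0186
time_s: 42.88
position: [0.5121, 0.1644, 0.3522]
ee_rot: [0.0, 0.998, -0.056, -0.0]
ft_force: [1.1, -0.3, -1.6]
opening: 0.0189
time_s: 43.88
position: [0.5131, 0.0009, 0.3522]
ee_rot: [0.0, 0.998, -0.055, -0.0]
ft_force: [0.4, 0.6, -2.3]
opening: 0.0187
tcp [0.5131 0.0009 0.3522] [ 0.      0.9985 -0.0554 -0.    ] t 43.8833
cake on blade: along,lat [76.  -0.6] [86.1 56.2] 0.1 slopes [-0.0035 -0.0087] top z 130.7 expected 130.9
now [513.2   0.7 352.1] yaw -6.35 -> tx,ty,tz [1.780e+01 1.616e+02 1.000e-01] twist -0.85
```

```bash

python3 -m jog '[[[0,0.6,5,0,0],[0,1.5,13,0,0],[0,2.9,25,0,0],[0,4.6,40,0,-0.2],[0,6.7,58,0,-0.4],[0,9.3,80,0,-0.6],[0,12,103,0,-0.8],[0,14,122,0,-0.8],[0,16,138,0,-0.8],[0,17,150,0,-0.8],[0,18,158,0,-0.8],[0,18,162.5,0,-0.8]]]'
python3 -m jog '[[[0,0,0,0,0],[0,0,0,0,0],[0,0,0,0,0]]]'
python3 l11.py w26;python3 tgt.py 513 -161.9 352 -5.5
```

```text
time_s: 44.93
position: [0.5131, -0.1628, 0.3522]
ee_rot: [0.0, 0.999, -0.049, 0.0]
ft_force: [-0.5, 1.2, -1.4]
opening: 0.0189
time_s: 45.18
position: [0.5131, -0.1612, 0.3521]
ee_rot: [-0.0, 0.999, -0.048, -0.0]
ft_force: [0.6, 0.7, -2.0]
opening: 0.0186
tcp [ 0.5131 -0.1612  0.3521] [-1.000e-04  9.989e-01 -4.790e-02 -1.000e-04] t 45.1833
cake on blade: along,lat [75.9 -0.4] [85.9 56.2] 0.1 slopes [-0.0043 -0.0088] top z 130.7 expected 130.8
now [ 513.2 -161.1  352.2] yaw -5.48 -> tx,ty,tz [-0.1  0.8  0.2] twist 0.02
```

View pics/w26.png

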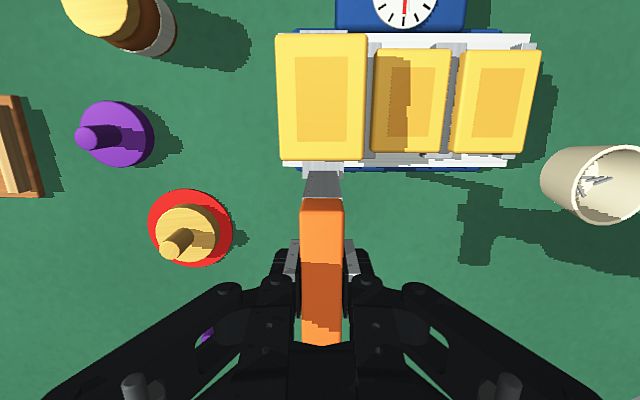

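```bash
python3 -m jog '[[[0,0,0.5,5,0],[0,0,0.5,14,0],[0,0,0.5,25,0],[0,0,0.5,33,0],[0,0,0.5,37.5,0],[0,0,0.5,40,0],[0,0,0.5,41.5,0],[0,0,0.5,43,0],[0,0,0.5,45,0],[0,0,0.5,47,0],[0,0,0.5,49,0],[0,0,0.5,49,0]]]'
python3 -m jog '[[[0,-3,0,0,0],[0,-10,0,0,0],[0,-20,0,0,0],[0,-32,0,0,0],[0,-45,0,0,0],[0,-60,0,0,0],[0,-75,0,0,0],[0,-90,0,0,0],[0,-102,0,0,0],[0,-110,0,0,0],[0,-110,0,0,0]]]'
python3 -m jog '[[[0,0,-10,-20,0],[0,0,-25,-55,0],[0,0,-55,-90,0],[0,0,-80,-120,0],[0,0,-90,-130,0],[0,0,-90,-130,0],[0,0,-90,-130,0]]]'; python3 lpan.py w27
python3 - <<'E'
from h import *
c=cam('top');save('t27',c['img'],(80,90,480,300),2)
for l in ['spatula_mat','weight','cake0']: print(l,[np.round(d['point'],3).tolist() for d in bot.tip_of(l,'top')])
# mat centre by dark color in earlier wrist/top cloud
P=np.load('/tmp/w5.npy');
im=cv2.imread('pics/w5.png').max(2)
m=(im<60)&(P[...,2]<.007)&(abs(P[...,1]-.46)<.07)&(abs(P[...,0]-.48)<.18)
k,lab,st,ce=cv2.connectedComponentsWithStats(m.astype(np.uint8));i=1+np.argmax(st[1:,4]);print(cv2.minAreaRect((P[lab==i][:,:2]*1e3).astype(np.float32)))
P=world(c);im=c['img'].max(2)
m=(im<60)&(P[...,2]<.012)&(abs(P[...,1]-.46)<.07)&(abs(P[...,0]-.48)<.18);print(cv2.minAreaRect((P[m][:,:2]*1e3).astype(np.float32)))
E
python3 tgt.py 439 464 300 -1.8
```

```text
time_s: 46.23
position: [0.513, -0.1623, 0.303]
ee_rot: [-0.0, 0.999, -0.048, -0.0]
ft_force: [-0.0, 0.2, -2.0]
opening: 0.0192
time_s: 47.15
position: [0.4017, -0.1513, 0.3032]
ee_rot: [-0.0, 0.999, -0.048, -0.001]
ft_force: [-0.5, -0.2, -0.8]
opening: 0.019
time_s: 47.73
position: [0.4126, -0.0618, 0.4337]
ee_rot: [0.0, 0.999, -0.047, 0.001]
ft_force: [0.2, -0.6, -1.2]
opening: 0.019
tcp [ 0.4126 -0.0618  0.4337] [ 2.000e-04  9.989e-01 -4.730e-02  1.000e-03] t 47.7333
cake in pan frame [-26.2  66.5] [54.8 23.6] 89.9 top 87.7 slopes [ 0.049 -0.005]
cake in pan frame [-26.3   0.6] [24.5 56.9] 0.0 top 87.8 slopes [ 0.038 -0.003]
cake in pan frame [-26.3 -65.6] [57.1 25.3] 89.8 top 87.7 slopes [ 0.032 -0.004]
spatula_mat [[0.472, 0.46, -0.0]]
weight [[0.585, 0.049, 0.0], [0.346, -0.019, 0.001], [0.495, -0.439, -0.003], [0.47, -0.004, 0.003]]
cake0 [[0.59, -0.169, 0.072], [0.577, -0.302, 0.076], [0.587, -0.237, 0.067]]
((472.4046325683594, 459.30670166015625), (239.6418914794922, 71.43812561035156), 0.05361688509583473)
((470.678955078125, 459.8198547363281), (66.33268737792969, 230.27703857421875), 89.06719207763672)
now [412.  -62.7 432. ] yaw -5.58 -> tx,ty,tz [ -24.4 -526.8  132. ] twist -3.78
```

View pics/w27.png

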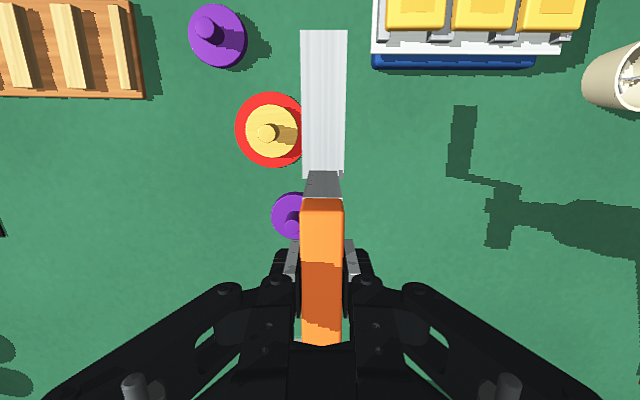

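View pics/t27.png

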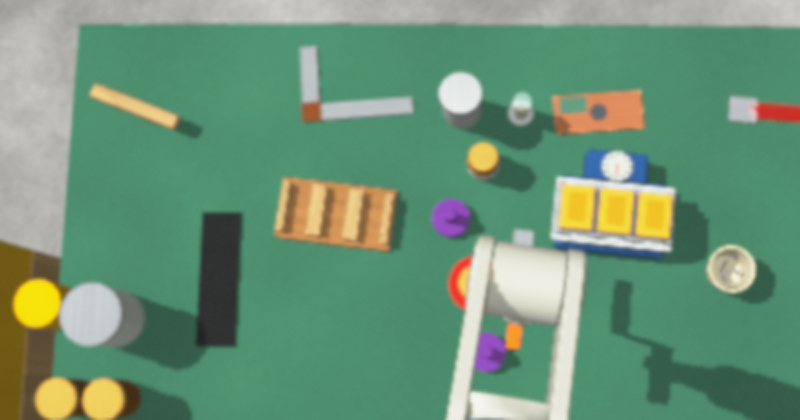

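All three cakes sit centred and flat across the pan, and the weight is on its mat. Now I'll take the spatula home to mat centre (0.472,0.459).

```bash
python3 -m jog '[[[0,-2,-36,0,0],[0,-4,-72,0,0],[0,-6,-110,0,-1],[0,-8,-150,0,-2],[0,-10,-190,0,-3],[0,-12,-230,0,-4],[0,-14,-270,10,-4.9],[0,-16,-310,20,-4.9],[0,-18,-350,40,-4.9],[0,-20,-390,60,-4.9],[0,-22,-430,80,-4.9],[0,-24,-470,100,-4.9]]]'; python3 tgt.py 438.8 461.5 260 -0.7
```

```text
time_s: 48.98
position: [0.4332, 0.3983, 0.3366]
ee_rot: [0.001, 1.0, -0.006, -0.001]
ft_force: [0.5, -0.7, -1.1]
opening: 0.0191
now [433.2 398.3 336.6] yaw -0.66 -> tx,ty,tz [  4.9 -63.3  76.6] twist 0.04
```

```bash
python3 -m jog '[[[0,4,-25,15,0],[0,5,-45,30,0],[0,5,-58,45,0],[0,5,-63,58,0],[0,5,-63,68,0],[0,5,-63,74,0],[0,5,-63,76,0],[0,5,-63,76,0],[0,5,-63,76,0]]]'; python3 l9.py w28; python3 tgt.py 438.8 461.5 243 -0.7
```

```text
time_s: 49.73
position: [0.4392, 0.4593, 0.2634]
ee_rot: [-0.0, 1.0, -0.006, 0.0]
ft_force: [0.6, 0.3, -1.3]
opening: 0.019
tcp [0.4392 0.4593 0.2634] [-2.0e-04  1.0e+00 -5.9e-03  3.0e-04] t 49.7333
n 4702 slope along -0.0006 across -0.0085 top z at heel mm 26.1 tip 26.0 tcpz-bottom 240.3 lat mid -1.5
now [439.2 459.5 263.7] yaw -0.67 -> tx,ty,tz [-0.4 -2.  20.7] twist 0.03
```

View pics/w28.png

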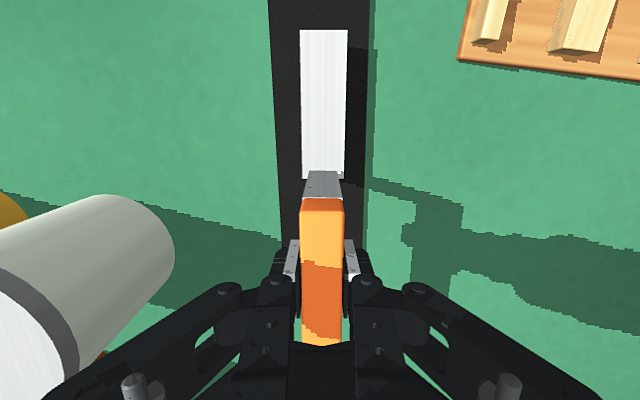

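The blade is level over the mat. Lower 20 mm onto it, then release.

```bash
python3 -m jog '[[[0,0,-2,8,0],[0,0,-2,14,0],[0,0,-2,17,0],[0,0,-2,19,0],[0,0,-2,20,0],[0,0,-2,20.5,0],[0,0,-2,20.5,0],[0,0,-2,20.5,0]]]'; python3 -m jog '[[[20,0,0,0,0],[23,0,0,0,0],[27,0,0,0,0],[35,0,0,0,0],[50,0,0,0,0],[70,0,0,0,0],[85,0,0,0,0],[85,0,0,0,0],[85,0,0,0,0]]]'; python3 -m jog '[[[85,0,0,-10,0],[85,0,0,-30,0],[85,0,0,-60,0],[85,0,0,-100,0],[85,0,0,-140,0],[85,0,0,-150,0],[85,0,0,-150,0],[85,0,0,-150,0]]]'
cat > l29.py <<'E'
from look import *
comps('handle',.3,.68,.40,.53,.085,.1)
comps('blade',.45,.68,.40,.53,.0045,.009)
E
python3 l29.py w29
```

```text
time_s: 50.45
position: [0.4384, 0.4618, 0.2434]
ee_rot: [0.0, 1.0, -0.005, -0.0]
ft_force: [-6.5, -3.9, 14.3]
opening: 0.019
time_s: 51.2
position: [0.4388, 0.4619, 0.2422]
ee_rot: [0.0, 1.0, -0.005, -0.0]
ft_force: [-0.2, -0.5, -0.3]
opening: 0.0849
time_s: 51.87
position: [0.4387, 0.4618, 0.3931]
ee_rot: [-0.001, 1.0, -0.005, 0.001]
ft_force: [-0.1, -0.4, -0.3]
opening: 0.085
tcp [0.4387 0.4618 0.3931] [-6.0e-04  1.0e+00 -5.5e-03  6.0e-04] t 51.8667
handle 2010 [422.1 460.2] [19.6 99.8] 88.9 z 95.0
blade 2074 [513.4 458.4] [31.8 97.7] 88.7 z 6.1
```

View pics/w29.png

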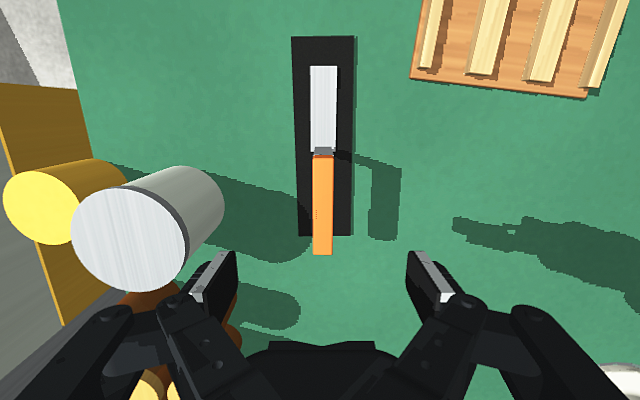

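The spatula stands on its blade with the heel at the mat centre. Last, a check of the weight and cakes.

```bash
python3 -m jog '[[[85,0,36,-20,0],[85,5,72,-40,0],[85,10,110,-50,0],[85,10,150,-50,0],[85,10,190,-50,0],[85,10,230,-50,0],[85,10,270,-50,0],[85,10,310,-50,0],[85,10,350,-50,0],[85,20,390,-50,0],[85,30,430,-50,0],[85,40,470,-50,0]]]';python3 -m jog '[[[85,15,36,0,0],[85,30,72,0,0],[85,40,105,0,0],[85,40,120,0,0],[85,40,120,0,0],[85,40,120,0,0]]]'
cat >> lpan.py <<'E'
m=(P[...,2]>.045)&(P[...,2]<.065)&(P[...,0]>.4)&(P[...,0]<.54)&(abs(P[...,1])<.08)
print('knob',m.sum(),np.round(np.median(P[m],0),4))
E
python3 lpan.py w30
python3 - <<'E'
from h import *
c=cam('top');save('t30',c['img'],(80,90,480,300),2)
for l in ['canister','marking_tube','escape_plate','staple_pot','square','honey_jar','spatula','weight']: print(l,[np.round(d['point'],3).tolist() for d in bot.tip_of(l,'top')])
E
```

```text
time_s: 52.92
position: [0.473, -0.0104, 0.4406]
ee_rot: [-0.0, 1.0, -0.005, -0.001]
ft_force: [0.9, 0.3, 0.2]
opening: 0.0849
time_s: 53.42
position: [0.5119, -0.1294, 0.4403]
ee_rot: [-0.001, 1.0, -0.007, -0.002]
ft_force: [-0.1, 0.6, -0.0]
opening: 0.0851
tcp [ 0.5119 -0.1294  0.4403] [-6.0e-04  1.0e+00 -6.5e-03 -1.8e-03] t 53.4167
cake in pan frame [ 0.2 66.2] [75.8 55.9] 0.7 top 87.8 slopes [-0.001  0.   ]
cake in pan frame [ 0.3 -0.1] [56.1 76. ] 89.6 top 87.8 slopes [-0.001 -0.003]
cake in pan frame [ -0.2 -65.4] [75.9 56.7] 0.3 top 87.8 slopes [-0.001 -0.004]
knob 262 [ 0.4696 -0.0051  0.0567]
canister [[0.474, 0.46, -0.0], [0.782, 0.03, -0.004]]
marking_tube [[0.778, -0.08, -0.004], [0.594, 0.258, -0.001]]
escape_plate [[0.782, -0.212, 0.003]]
staple_pot [[0.497, -0.441, -0.005]]
square [[0.784, 0.219, 0.007], [0.678, -0.012, -0.0], [0.477, 0.46, 0.001]]
honey_jar [[0.679, -0.01, -0.001]]
spatula [[0.474, 0.459, 0.007], [0.781, -0.216, 0.005], [0.465, -0.004, 0.0], [0.784, 0.219, 0.003]]
weight [[0.469, -0.001, 0.003], [0.587, 0.051, 0.001], [0.344, -0.016, 0.002]]
```

View pics/w30.png

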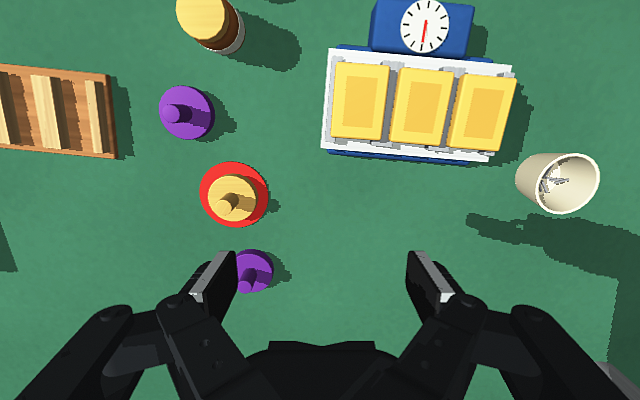

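View pics/t30.png

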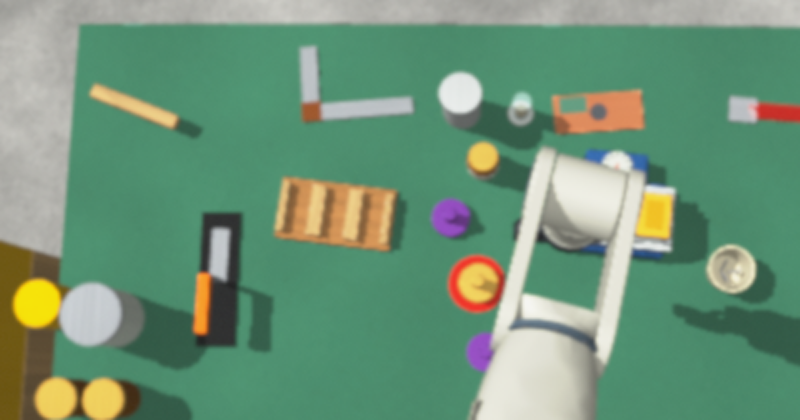

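All checks pass, so I'll hand in.

```bash
python3 -c "
from station import bot
print(bot.sign_off())"
```

```text
the job is handed in; nothing more can be done
None
```

The job is handed in at about 53 s of the 210 s allowed. The sign-off gives no verdict, so what follows rests on my own last checks.

- **Balance check:** I stood the brass weight mid-pan, about 2 mm off centre. The pan sank about 11 mm and settled, and the weight then went back on its red mat.
- **Cakes:** All three were lifted with the spatula from under each lane and set on the matching pan lanes. The last look put them at (0, -65), (0, 0) and (0, +66) mm in the pan frame. They lay flat, with tops at 87.8 mm, which fits the ribs sunk about 4 mm under three cakes.
- **Weight:** It reads 3–5 mm from its mat's centre and stands upright.
- **Spatula:** It stands on its blade with the heel within about 1 mm of its mat's centre.
- **Bystanders:** They read within about 6 mm of where they started, which is close to the detector's own error. Some low-ranked detections did report false extra places, such as "canister" at the spatula mat. I set these aside after comparing them with the pictures.

No knock to the weight showed in any of my looks, and no check failed.

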